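Level the sprung plate shelf with a spirit level

TASK

Put the spirit level on the low steel shelf, lying front to back, and get the shelf level: pressing the level's black button cap seats the shelf on its levelling foot, and the T-knob at the shelf's front left corner turns that foot until the bubble stands between the two lines while you press. Finish while holding the cap gently but clearly pressed in, shelf seated on its foot, bubble between the lines, and leave the other things on the table where they are.

Things in the scene. Friction and masses are not known exactly. Their poses are not given: they have to be found in the camera images.
- level_mid (a point): Centre (half-way up) of the spirit level: a loose aluminium bar 180 long, 34 wide, 36 high, black ends, 0.2 to 0.35 kg, starting on the table left or right of the shelf, cap end roughly toward the robot. x along it, y across, z out of its top. Vial in the top face near the +x end, press cap in the top face at x = -60 mm. It may lie either way round along the shelf.
- cap_top (a point): Centre of the top of the level's press cap: a black round button, diameter 24, standing 10 mm above the bar's top, sprung at 3 N per mm with 7 mm of travel. Axes as the level's.
- press_cap (a joint): How far the cap is pushed down into the bar, m: 0 free, 0.007 fully in.
- bubble (a joint): Place of the pale oval bubble (12 mm long) along the green vial (58 long, its middle at x = +42 mm on the level, two black lines 8 mm either side), m: 0 midway between the lines, positive toward the level's +x end, range -0.022 to 0.022. It runs to the higher end, 0.5 mm per milliradian of slope, and settles in about 1.5 s.
- shelf_top (a point): Centre of the shelf's upper face: a stainless deck 270 front to back, 260 wide, 12 thick; top 88 mm above the table when level. x to the rear (away from the robot), y to its left, z out of the top. A lip 12 mm high runs along the rear edge.
- stand: Fixed stand of the shelf (origin on the table under the deck's centre, axes as the shelf's). The deck hinges on it 120 mm behind its centre, 72 mm up. Springs hold the deck's front up by 0.045 rad; with the level on it, 2 to 3 N on the cap (cap end in front; up to 8 N if to the rear) brings it down onto its foot, which alone then sets the slope. 10 N seats it well.
- knob_grip (a point): Middle of the grip bar of the foot's black T-knob on the deck's front left corner (95 mm ahead and 95 mm left of its centre), riding on it. Bar 46 long (x), 13 thick (y), 26 high; middle 41 mm above the deck. Turns about z with 0.1 N m friction, stays put. Clockwise from above lowers the foot, raising the seated front by 20 milliradian per radian. The start is 0.6 to 1.4 rad off, either way.
- foot: The levelling foot's rubber tip under the knob, radius 11; origin at its lowest point. It stands on a steel disc, thick or thin, lying on the table (a spare disc lies in front of the shelf).
- tub: Bystander, leave alone: lidded food tub 158 x 108 x 60 high; origin at the centre of its underside.
- bowl: Bystander, leave alone: green plastic bowl, diameter 100, 45 high; origin at the centre of its underside.
- jar: Bystander, leave alone: glass jar, diameter 60, 85 high; origin at the centre of its underside.
- cup: Bystander, leave alone: white cup, diameter 64, 50 high; origin at the centre of its underside.
- ramekin: Bystander, leave alone: low white dish, diameter 64, 30 high; origin at the centre of its underside.
- weight: Bystander, leave alone: steel cylinder, diameter 40, 35 high; origin at the centre of its underside.
Not all that is in view belongs to the job. There is more than one size of the part that bears level_mid; the job needs the largest.

How it is judged:
By the outcome, as a careful person would: the job done as asked, in the order asked, and still so for the second after the job is handed in, while the arm keeps its last pose, push and grip.
It also fails if it takes over 67 s, if anything falls off the work surface, if the arm or the gripper's body presses on something with over 40 N, if the wrist force passes 120 N, or if a joint passes its speed limit or range.

ROBOT

A 7-joint arm with a two-finger parallel gripper is mounted at the origin on the work surface. World frame = base frame: x ahead of the robot, y to its left, z up, the work surface at z = 0. Lengths are in m, angles in rad, forces in N, time in s.
With the tool pointing down it reaches from about 0.425 to 0.875 m from the base axis. Payload 4.7 kg.
Tool frame: the origin (TCP) lies on the centre line of the jaws, within the pads' length; the fingertips stand 14 mm ahead of it and the grasp point (between the pads) lies 5 mm behind it; z points along the fingers, y is the direction in which the jaws open and shut (so a half turn about z gives the same grasp; the last joint's range is limited). The gripper opens to 87 mm and grips with 3 to 60 N. Pads are 19 mm wide; open, the fingers measure 117 mm over their backs; the gripper's body (75 mm by 190 mm) begins 51 mm behind the grasp point.
Start: joints at [1.343, 0.321, -0.07, 1.45, 0.023, 1.371, -0.057], TCP at [0.156, -0.631, 0.237] pointing down, gripper open.
Joint ranges: [-2.86, 2.86], [-0.3, 2.09], [-1.38, 1.24], [0.06, 2.45], [-1.56, 4.7], [0.09, 2.05], [-2.69, 2.69]. Speed limits (rad/s): [2.57, 2.57, 3.14, 3.14, 3.14, 3.14, 3.14].

INTERFACE

Orientations are given as a rotation vector (axis times angle).
In Python, from bench import ctrl gives the robot as it stands. The module is installed in compiled form; this text tells all that it offers.
- The arm moves only by the tool step_arm, never from a script. Its argument "plan" is a list of rows, each a list of 3 entries, a list of its own where there are three numbers: the turn, a rotation vector about the tool's x, y, z in rad, then the shift along the tool's x, y, z in m, then the closure in counts, from 0 (fully open) to 255 (shut). In form: [[[rx, ry, rz], [x, y, z], hand], ...]. A call has exactly 10 rows; each row is the pose to reach, as a shift and turn from the pose commanded when the call began, along the tool's axes at that moment; what a row does not reach only later rows make up. A row lasts 1/8 s, in which the tool goes at most 62.5 mm and 10.7 degrees, less where a joint would pass 70% of its speed; a pose out of reach is approached as far as the arm can. A call with a gripper value outside its range is refused whole. The fingers move at their own pace and stop on an object; "squeeze" is the grip in N (left out, the last holds). Time passes only in rows, so rows that repeat a pose let the fingers close, or fill a call up. It gives the time, the measured TCP pose, the force and the opening at its end, in the units of the state.
- ctrl.get_state(): the state, without advancing time (a new reading comes with each control period).
- ctrl.get_image(name): name is "side" or "top" or "wrist"; returns the picture (400x640x3 uint8, red, green, blue); there is no depth.
- ctrl.calibration(name): a dict with "fov_y" (degrees; the focal length in pixels is half the picture's height over the tangent of half this angle, whatever the lens; pixels are square), "cx", "cy" (the principal point, pixels), "k1" (the pictures are not rectified: a ray, as slopes to the right and down, at radius r is drawn at 1 + k1 r^2 times it, then the intrinsics apply), "rvec" (rotation vector, rad) and "tvec" (3), from world to camera coordinates, as OpenCV has them. Camera axes: x right, y down, z forward; pixel columns grow to the right and rows downward; lengths in m; the calibration is good to about 2 mm. A picture is of the moment at which its call begins: read the wrist's pose just before it. calibration takes no time and is no camera call; for the wrist camera it gives the pose at the moment of the call.
- ctrl.close_job(): hands the job in, once; it reports no verdict.
Trained networks look in the newest picture that a camera, given by its name, has taken for a name from the list of things; names that differ only in an ending like _2 or _b are one class to them, and where a whole thing is asked for, a point or a joint stands for the part that bears it (a point fixed in the world has none). Each returns a list of dicts, best first, with "score" (0 to 1); they miss things now and then, are a little off and sometimes report something else, mostly with a low value. They report only what shows in the picture. A call takes as long as a camera call. They do not tell look-alikes from the thing itself.
- ctrl.cut_out(camera, label): "pixels" (400x640 bool, what is visible of it) and "rect" ([left, top, width, height] in pixels, round what is visible of it).
The state is a dict: "time": time; "joint_positions": joint angles; "qd": joint speeds; "joint_torque": joint torques, N m; "position": TCP position; "tool_rot": TCP orientation; "ft_force": force on the tool from outside, world axes, zero at the start; "torque": the same for the moment, N m; "grip_width": opening from 0.0 (shut) to 1.0 (fully open).
Only numpy, scipy, OpenCV 4.12 (cv2) and the standard library are available. Lean on these libraries where they do the work, as an engineer would, in place of code of your own. Each camera call takes 0.05 s, during which the arm holds its last target.

## Working session

There is one attempt and no reset: what is moved stays moved. The work goes in short steps, Python scripts to look and compute and a tool call to move; the robot and the scene stay as the last step left them, time stands still between calls to the robot, and variables do not carry over. Pictures are saved under pics/ and viewed, and the job is handed in when it is done.

Besides the shell and the picture viewer there is one more tool, called after "Call:" in YAML: its name, and indented under it one key for each argument. step_arm: Moves the arm, as the interface text tells. Its arguments: {"type":"object","properties":{"plan":{"type":"array"},"squeeze":{"type":"number"}},"required":["plan"]}

```bash
mkdir -p pics; ls
cat > h.py <<'E'
import numpy as np, cv2
from bench import ctrl
from scipy.spatial.transform import Rotation as R
def cal(n):
    c=ctrl.calibration(n); f=200/np.tan(np.radians(c["fov_y"])/2)
    return dict(f=f,cx=c["cx"],cy=c["cy"],k1=c["k1"],R=R.from_rotvec(c["rvec"]).as_matrix(),t=np.array(c["tvec"]))
def proj(c,P):
    p=np.atleast_2d(P)@c["R"].T+c["t"]; s=p[:,:2]/p[:,2:]; r2=(s**2).sum(1,keepdims=True)
    return s*(1+c["k1"]*r2)*c["f"]+[c["cx"],c["cy"]]
def ray(c,uv):
    d=(np.atleast_2d(uv).astype(float)-[c["cx"],c["cy"]])/c["f"]; s=d.copy()
    for _ in range(30): s=d/(1+c["k1"]*(s**2).sum(1,keepdims=True))
    v=np.c_[s,np.ones(len(s))]@c["R"]; return -c["R"].T@c["t"],v
def atz(c,uv,z):
    o,v=ray(c,uv); return o+v*((z-o[2])/v[:,2:])
def save(n,img): cv2.imwrite("pics/"+n+".png",img[:,:,::-1])
E
python3 - <<'E'
from h import *
for n in("side","top","wrist"):
    save(n+"0",ctrl.get_image(n)); c=cal(n); print(n,c["f"],c["k1"],-c["R"].T@c["t"],c["R"][2])
s=ctrl.get_state();print({k:np.round(v,4) for k,v in s.items()})
E
```

```text
pics
side 454.9136489780802 -0.04994746750002445 [0.33866213 1.01903013 0.6993607 ] [ 0.17093961 -0.85845473 -0.48356501]
top 370.94842910744705 -0.04341603556124241 [ 3.35848236e-01 -2.60065574e-04  1.07909811e+00] [ 0.18522041  0.01498415 -0.98258276]
wrist 293.90898978226085 -0.008649147021903052 [ 0.2302546  -0.61255502  0.3838151 ] [-0.27156023 -0.06532608 -0.96020182]
{'time': np.float64(0.15), 'joint_positions': array([ 1.3431,  0.3217, -0.0701,  1.4514,  0.0226,  1.3708, -0.0569]), 'qd': array([-0.0007, -0.001 , -0.0002, -0.0038, -0.0007, -0.0009,  0.0015]), 'joint_torque': array([ 5.00000e-04, -4.91794e+01, -4.04200e-01, -3.12877e+01,
       -6.40000e-02,  4.05000e-02,  1.00000e-04]), 'position': array([ 0.1555, -0.6307,  0.2357]), 'tool_rot': array([-3.1172e+00, -3.7880e-01,  4.0000e-04]), 'ft_force': array([ 0.0025,  0.0367, -0.0394]), 'torque': array([ 0.0588, -0.0359,  0.038 ]), 'grip_width': np.float64(0.9975)}
```

View pics/top0.png

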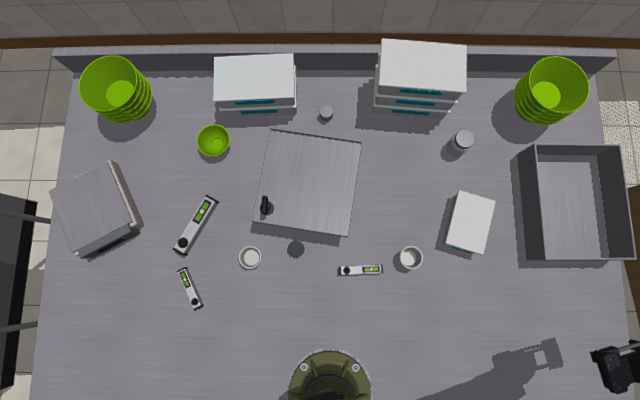

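View pics/side0.png

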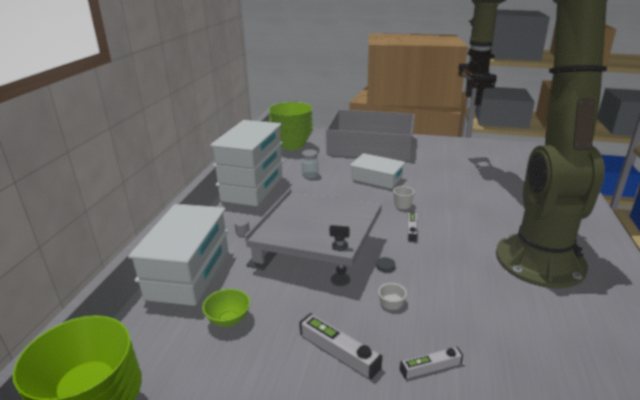

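View pics/wrist0.png

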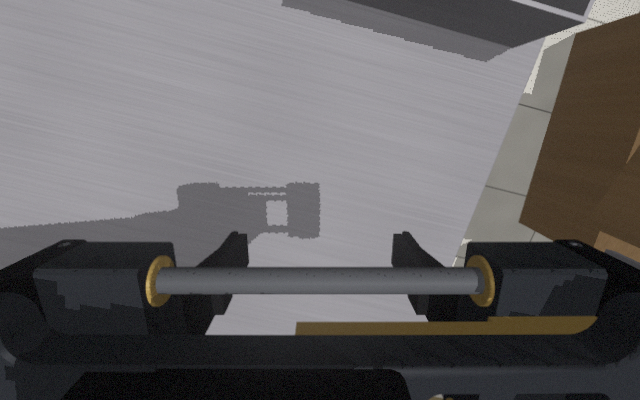

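Three spirit levels show in the top view, at (196,225), (190,288) and (360,270). The first is the largest. I'll enlarge a crop and measure its size to confirm.

Run:
```python
from h import *
im=cv2.imread("pics/top0.png")
a=cv2.resize(im[185:315,160:390],None,fx=3.4,fy=3.4,interpolation=cv2.INTER_CUBIC);cv2.imwrite("pics/crop1.png",a)
a=cv2.resize(im[120:245,240:370],None,fx=4.5,fy=4.5,interpolation=cv2.INTER_CUBIC);cv2.imwrite("pics/crop2.png",a)
ctrl.get_image("top");c=cal("top")
for r in ctrl.cut_out("top","level_mid"):
    m=r["pixels"].astype(np.uint8); 
    ys,xs=np.nonzero(m); P=atz(c,np.c_[xs,ys],0.036)[:,:2]
    rc=cv2.minAreaRect(P.astype(np.float32)*1000); print("lvl",r["score"],r["rect"],rc)
for l in("shelf_top","knob_grip","cap_top","tub","bowl","jar","cup","ramekin","weight","foot"):
    for r in ctrl.cut_out("top",l)[:4]:
        m=r["pixels"]; ys,xs=np.nonzero(m)
        print(l,round(r["score"],2),r["rect"],atz(c,[[xs.mean(),ys.mean()]],0.08 if l=="shelf_top" else .13 if l=="knob_grip" else .03)[0].round(3))
print(ctrl.get_state()["time"])
```

```text
lvl 0.9 [337.2, 261.7, 43.8, 15.7] ((330.309326171875, -83.21558380126953), (24.455148696899414, 119.53501892089844), 2.6009790897369385)
lvl 0.75 [177.1, 262.4, 26.2, 47.3] ((274.295166015625, 388.50286865234375), (124.75653076171875, 31.220333099365234), 27.611602783203125)
lvl 0.63 [172.8, 192.0, 44.6, 59.4] ((447.0439453125, 384.0755310058594), (47.85063171386719, 178.81634521484375), 60.34846115112305)
shelf_top 0.62 [250.7, 130.2, 109.1, 110.0] [0.566 0.065 0.08 ]
cap_top 0.44 [180.3, 238.3, 5.6, 9.2] [0.4   0.423 0.03 ]
tub 0.96 [443.6, 191.5, 48.5, 66.7] [ 0.462 -0.392  0.03 ]
tub 0.72 [179.0, 240.3, 6.5, 7.1] [0.402 0.423 0.03 ]
bowl 0.88 [195.7, 125.7, 34.3, 29.7] [0.704 0.355 0.03 ]
jar 0.72 [448.1, 130.0, 26.2, 27.9] [ 0.7   -0.383  0.03 ]
cup 0.74 [397.9, 245.4, 25.7, 24.8] [ 0.365 -0.225  0.03 ]
ramekin 0.92 [238.4, 245.6, 19.4, 23.0] [0.362 0.227 0.03 ]
weight 0.68 [319.7, 105.8, 11.1, 19.0] [0.788 0.018 0.03 ]
0.75
```

View pics/crop1.png

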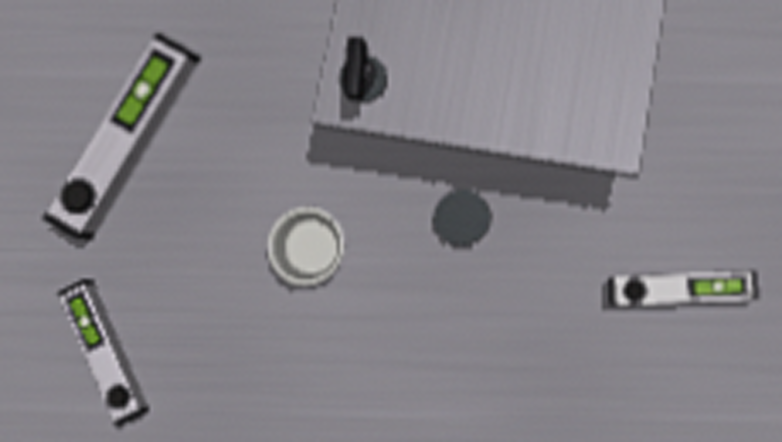

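View pics/crop2.png

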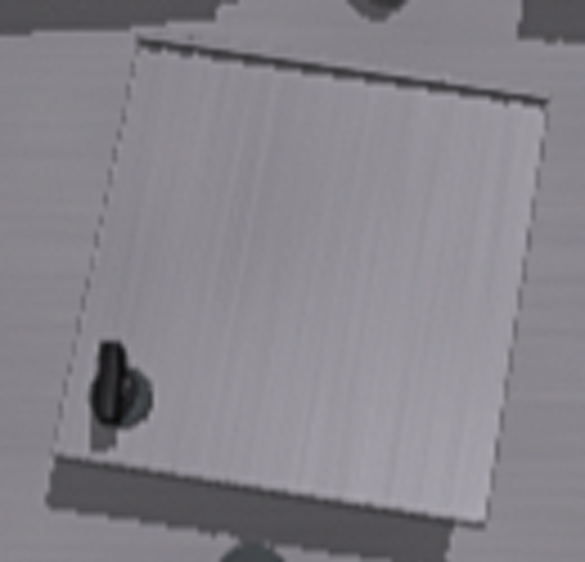

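Run:
```python
from h import *
from scipy.optimize import least_squares
c=cal("top")
cap=atz(c,[[77/3.4+160,196/3.4+185]],.046)[0]; v=atz(c,[[143/3.4+160,90/3.4+185]],.036)[0]
d=v-cap; L=np.hypot(*d[:2]); yaw=np.arctan2(d[1],d[0]); u=d[:2]/L
print("cap",cap,"vial",v,"L",L,"yaw",yaw,"mid",cap[:2]+u*60, v[:2]-u*42)
pts=np.array([[137,40],[548,103],[55,457],[487,523]])/4.5+[240,120]
loc=np.array([[.135,.13,.100-.088],[.135,-.13,.012],[-.135,.13,0],[-.135,-.13,0]])
def world(p,l,tilt=.045):
    # hinge at x=-? local +.120, z=.072
    r=np.array(l,float); x=r[:,0]-.12; z=r[:,2]+.088-.072
    X=np.cos(tilt)*x+np.sin(tilt)*z; Z=-np.sin(tilt)*x+np.cos(tilt)*z
    X=X+.12; Z=Z+.072
    a=p[2]; return np.c_[p[0]+np.cos(a)*X-np.sin(a)*r[:,1],p[1]+np.sin(a)*X+np.cos(a)*r[:,1],Z]
f=lambda p:(proj(c,world(p,loc))-pts).ravel()
s=least_squares(f,[.57,.05,-.15]); print("shelf",s.x,s.fun.round(1))
k=world(s.x,[[-.095,.095,.041],[-.095,.095,.054]]);print("knob",k,proj(c,k),"obs",np.array([111,383])/4.5+[240,120])
print(R.from_rotvec(ctrl.get_state()["tool_rot"]).as_matrix())
```

```text
cap [0.39787593 0.41475951 0.046     ] vial [0.488115   0.36914206 0.036     ] L 0.10111400367987824 yaw -0.4680519712898789 mid [ 53.94480581 -26.65415809] [-36.99473592  19.31738438]
shelf [ 0.56337174  0.06239616 -0.14784157] [-0.1 -1.2  0.7 -1.8 -0.6  1.1  0.   1.7]
knob [[0.48615335 0.16994391 0.13861403]
 [0.48673177 0.16985776 0.15160087]] [[264.84869647 206.98027922]
 [264.00329768 205.94268692]] obs [264.66666667 205.11111111]
[[ 9.70912362e-01  2.39435138e-01 -3.96132698e-06]
 [ 2.39435135e-01 -9.70912351e-01 -1.51338761e-04]
 [-4.00819183e-05  1.45988193e-04 -9.99999989e-01]]
```

Measurements fit: the level at (196,225) is about 180 mm long and its cap-to-vial distance is 101 mm (should be 102). The others are about 120 mm long. So it is the one, mid at (0.451, 0.388), yaw −0.47. I'll sweep over to it next.

```bash
cat >> h.py <<'E'
def rows(start,wps):
    """start (x,y,z,psi) commanded; wps list of (x,y,z,psi,hand)"""
    psi=start[3]; X=np.array([np.cos(psi),np.sin(psi),0]);Y=np.array([np.sin(psi),-np.cos(psi),0])
    out=[]
    for w in wps:
        d=np.array(w[:3])-start[:3]
        out.append([[0,0,round(-(w[3]-psi),3)],[round(float(X@d),4),round(float(Y@d),4),round(float(-d[2]),4)],w[4]])
    import json; print(json.dumps(out))
def lin(a,b,n): return [tuple(np.array(a)+(np.array(b)-np.array(a))*(i+1)/n) for i in range(n)]
def here():
    s=ctrl.get_state(); M=R.from_rotvec(s["tool_rot"]).as_matrix()
    return dict(t=s["time"],p=np.round(s["position"],4),psi=round(float(np.arctan2(M[1,0],M[0,0])),4),tz=M[:,2].round(4),F=np.round(s["ft_force"],2),w=round(float(s["grip_width"]),3),q=np.round(s["joint_positions"],2))
E
python3 - <<'E'
from h import *
s=(.156,-.631,.237,.242); w=[]
az=lambda i:-1.329+2.039*i/21
for i in range(1,11):
    r=.65-.055*i/21
    w.append((r*np.cos(az(i)),r*np.sin(az(i)),min(.237+.02*i,.28),.242+2.432*i/21,0))
rows(s,w); print(w[-1])
E
```

```text
[[[0, 0, -0.116], [0.0624, -0.0057, -0.02], 0], [[0, 0, -0.232], [0.1241, -0.0173, -0.04], 0], [[0, 0, -0.347], [0.184, -0.0349, -0.043], 0], [[0, 0, -0.463], [0.2418, -0.0581, -0.043], 0], [[0, 0, -0.579], [0.2968, -0.0866, -0.043], 0], [[0, 0, -0.695], [0.3486, -0.1203, -0.043], 0], [[0, 0, -0.811], [0.3967, -0.1586, -0.043], 0], [[0, 0, -0.926], [0.4406, -0.2013, -0.043], 0], [[0, 0, -1.042], [0.48, -0.2478, -0.043], 0], [[0, 0, -1.158], [0.5146, -0.2977, -0.043], 0]]
(np.float64(0.5842492785999976), np.float64(-0.21861176192247125), 0.28, 1.400095238095238, 0)
```

Call:
step_arm:
  plan:
    - [[0,0,-0.116],[0.062,-0.006,-0.02],0]
    - [[0,0,-0.232],[0.124,-0.017,-0.04],0]
    - [[0,0,-0.347],[0.184,-0.035,-0.043],0]
    - [[0,0,-0.463],[0.242,-0.058,-0.043],0]
    - [[0,0,-0.579],[0.297,-0.087,-0.043],0]
    - [[0,0,-0.695],[0.349,-0.12,-0.043],0]
    - [[0,0,-0.811],[0.397,-0.159,-0.043],0]
    - [[0,0,-0.926],[0.441,-0.201,-0.043],0]
    - [[0,0,-1.042],[0.48,-0.248,-0.043],0]
    - [[0,0,-1.158],[0.515,-0.298,-0.043],0]

```text
time: 2.0
position: [0.5851, -0.2166, 0.2796]
tool_rot: [2.399, 2.028, 0.0]
ft_force: [0.3, 0.0, -0.4]
grip_width: 1.002
```

Run:
```python
from h import *
print(here())
s=(.5842,-.2186,.28,1.400); w=[]
az=lambda i:-1.329+2.039*i/21
for i in range(11,21):
    r=.65-.055*i/21
    w.append((r*np.cos(az(i)),r*np.sin(az(i)),.28,.242+2.432*i/21,0))
rows(s,w); print(w[-1])
```

```text
{'t': 2.0, 'p': array([ 0.5851, -0.2166,  0.2796]), 'psi': 1.4035, 'tz': array([ 6.e-04, -2.e-04, -1.e+00]), 'F': array([ 0.31,  0.01, -0.45]), 'w': 1.002, 'q': array([ 0.73,  0.29, -0.53,  1.44,  0.15,  1.45,  0.04])}
[[[0, 0, -0.116], [0.0602, 0.0058, -0.0], 0], [[0, 0, -0.232], [0.1204, 0.0057, -0.0], 0], [[0, 0, -0.348], [0.1801, -0.0002, -0.0], 0], [[0, 0, -0.463], [0.2387, -0.0119, -0.0], 0], [[0, 0, -0.579], [0.2956, -0.0291, -0.0], 0], [[0, 0, -0.695], [0.3503, -0.0517, -0.0], 0], [[0, 0, -0.811], [0.4024, -0.0793, -0.0], 0], [[0, 0, -0.927], [0.4513, -0.1118, -0.0], 0], [[0, 0, -1.042], [0.4966, -0.1486, -0.0], 0], [[0, 0, -1.158], [0.538, -0.1896, -0.0], 0]]
(np.float64(0.4888407385356768), np.float64(0.3437779202115685), 0.28, 2.558190476190476, 0)
```

Call:
step_arm:
  plan:
    - [[0,0,-0.116],[0.06,0.006,0],0]
    - [[0,0,-0.232],[0.12,0.006,0],0]
    - [[0,0,-0.348],[0.18,0,0],0]
    - [[0,0,-0.463],[0.239,-0.012,0],0]
    - [[0,0,-0.579],[0.296,-0.029,0],0]
    - [[0,0,-0.695],[0.35,-0.052,0],0]
    - [[0,0,-0.811],[0.402,-0.079,0],0]
    - [[0,0,-0.927],[0.451,-0.112,0],0]
    - [[0,0,-1.042],[0.497,-0.149,0],0]
    - [[0,0,-1.158],[0.538,-0.19,0],0]

```text
time: 3.25
position: [0.4877, 0.3456, 0.2796]
tool_rot: [0.898, 3.01, 0.001]
ft_force: [0.2, -0.2, 0.7]
grip_width: 1.004
```

Run:
```python
from h import *
print(here()); c=cal("wrist"); im=ctrl.get_image("wrist")
for P in ([.451,.388,.036],[.398,.415,.046],[.4885,.369,.036]): 
    u=proj(c,P)[0]; print(P,u); cv2.drawMarker(im,tuple(int(x) for x in u),(255,0,0),0,8)
save("w1",im)
```

```text
{'t': 3.25, 'p': array([0.4877, 0.3456, 0.2796]), 'psi': 2.5614, 'tz': array([ 5.e-04,  4.e-04, -1.e+00]), 'F': array([ 0.21, -0.21,  0.72]), 'w': 1.004, 'q': array([ 0.11,  0.32, -0.96,  1.5 ,  0.26,  1.46,  0.14])}
[0.451, 0.388, 0.036] [331.19160302 133.53289652]
[0.398, 0.415, 0.046] [326.69412653  84.18342882]
[0.4885, 0.369, 0.036] [334.33682801 165.42087996]
```

View pics/w1.png

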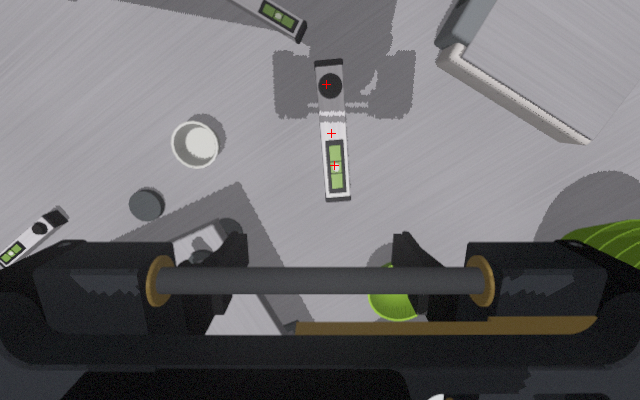

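Run:
```python
from h import *
c=cal("wrist")
cap=atz(c,[[330,85.5]],.046)[0][:2]; v=atz(c,[[336.5,166]],.036)[0][:2]
d=v-cap;L=np.hypot(*d);yaw=np.arctan2(d[1],d[0]);print(L,yaw,cap,v); m=cap+d/L*60e-3; print(m)
s=(.4888,.3438,.28,2.558)
g=yaw+np.pi
p=m
w=lin((*s,),(p[0],p[1],.13,g),4)+lin((p[0],p[1],.13,g),(p[0],p[1],.022,g),4)
w=[(*a,0) for a in w]+[(p[0],p[1],.022,g,200)]*2
print(p,g);rows(s,w)
```

```text
0.10091010552426366 -0.4642411461225358 [0.39167109 0.42600413] [0.48190103 0.3808222 ]
[0.44532079 0.39913947]
[0.44532079 0.39913947] 2.6773515074672574
[[[0, 0, -0.03], [0.0167, 0.0056, 0.0375], 0], [[0, 0, -0.06], [0.0334, 0.0111, 0.075], 0], [[0, 0, -0.09], [0.0501, 0.0167, 0.1125], 0], [[0, 0, -0.119], [0.0668, 0.0222, 0.15], 0], [[0, 0, -0.119], [0.0668, 0.0222, 0.177], 0], [[0, 0, -0.119], [0.0668, 0.0222, 0.204], 0], [[0, 0, -0.119], [0.0668, 0.0222, 0.231], 0], [[0, 0, -0.119], [0.0668, 0.0222, 0.258], 0], [[0, 0, -0.119], [0.0668, 0.0222, 0.258], 200], [[0, 0, -0.119], [0.0668, 0.0222, 0.258], 200]]
```

Run:
```python
from h import *
print(here());c=cal("wrist"); im=ctrl.get_image("wrist"); print(here()["p"]); np.save("c.npy",c,allow_pickle=True)
P=[[.451,.388,.036],[.398,.415,.046],[.4885,.369,.036]]; print(proj(c,P))
a=im[40:220,240:430]; save("w2",cv2.resize(a,None,fx=3.3,fy=3.3,interpolation=cv2.INTER_CUBIC))
```

```text
{'t': 3.3, 'p': array([0.4799, 0.3541, 0.2803]), 'psi': 2.5775, 'tz': array([-0.0029,  0.0057, -1.    ]), 'F': array([-5.35,  5.17, -0.45]), 'w': 0.998, 'q': array([ 0.1 ,  0.32, -0.97,  1.5 ,  0.26,  1.46,  0.14])}
[0.4821 0.3516 0.2805]
[[328.91466489 143.39862652]
 [325.1054119   95.24194447]
 [331.59848032 174.7260466 ]]
```

View pics/w2.png

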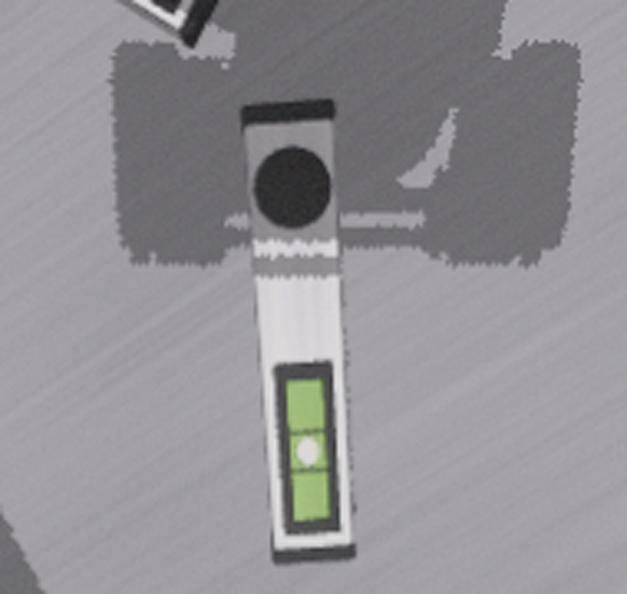

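Run:
```python
from h import *
c=np.load("c.npy",allow_pickle=True).item()
cap=atz(c,[[328.5,96.7]],.046)[0][:2]; v=atz(c,[[333.3,175.8]],.036)[0][:2]
d=v-cap;L=np.hypot(*d);yaw=np.arctan2(d[1],d[0]);u=d/L; m=cap+u*60e-3; print(L,yaw,cap,v,m,v-u*.042,here()["p"])
s=(.4888,.3438,.28,2.558)
g=yaw+np.pi
p=(m+v-u*.042)/2
w=lin((*s,),(p[0],p[1],.13,g),4)+lin((p[0],p[1],.13,g),(p[0],p[1],.08,g),2)
w=[(*a,0) for a in w]+[(p[0],p[1],.08,g,0)]*4
print(p,g);rows(s,w)
```

```text
0.10114731116314807 -0.48839096242431945 [0.40167209 0.41763329] [0.49099416 0.3701744 ] [0.45465743 0.38948095] [0.45390443 0.38988104] [0.4821 0.3516 0.2805]
[0.45428093 0.389681  ] 2.6532016911654734
[[[0, 0, -0.024], [0.0135, 0.0048, 0.0375], 0], [[0, 0, -0.048], [0.027, 0.0096, 0.075], 0], [[0, 0, -0.071], [0.0406, 0.0144, 0.1125], 0], [[0, 0, -0.095], [0.0541, 0.0193, 0.15], 0], [[0, 0, -0.095], [0.0541, 0.0193, 0.175], 0], [[0, 0, -0.095], [0.0541, 0.0193, 0.2], 0], [[0, 0, -0.095], [0.0541, 0.0193, 0.2], 0], [[0, 0, -0.095], [0.0541, 0.0193, 0.2], 0], [[0, 0, -0.095], [0.0541, 0.0193, 0.2], 0], [[0, 0, -0.095], [0.0541, 0.0193, 0.2], 0]]
```

Call:
step_arm:
  plan:
    - [[0,0,-0.024],[0.0135,0.0045,0.0375],0]
    - [[0,0,-0.048],[0.027,0.009,0.075],0]
    - [[0,0,-0.07],[0.04,0.0135,0.1125],0]
    - [[0,0,-0.09],[0.054,0.0185,0.15],0]
    - [[0,0,-0.09],[0.054,0.0185,0.185],0]
    - [[0,0,-0.09],[0.054,0.0185,0.22],0]
    - [[0,0,-0.09],[0.054,0.0185,0.245],0]
    - [[0,0,-0.09],[0.054,0.0185,0.258],0]
    - [[0,0,-0.09],[0.054,0.0185,0.258],0]
    - [[0,0,-0.09],[0.054,0.0185,0.258],150]
  squeeze: 30

```text
time: 4.6
position: [0.4544, 0.3899, 0.0227]
tool_rot: [0.768, 3.045, 0.002]
ft_force: [0.1, 0.3, 1.1]
grip_width: 0.952
```

Run:
```python
from h import *
print(here())
```

```text
{'t': 4.6, 'p': array([0.4544, 0.3899, 0.0227]), 'psi': 2.6476, 'tz': array([ 0.0015,  0.0011, -1.    ]), 'F': array([0.12, 0.29, 1.15]), 'w': 0.952, 'q': array([-0.07,  0.56, -0.86,  1.77,  0.49,  1.03, -0.03])}
```

```bash
cat >> h.py <<'E'
def rows(start,wps):
    """start (x,y,z,psi[,pitch]) ; wps (x,y,z,psi,hand[,pitch])"""
    M=lambda psi,p:R.from_euler("z",psi)*R.from_euler("x",np.pi)*R.from_euler("y",p)
    S=M(start[3],start[4] if len(start)>4 else 0); out=[]
    for w in wps:
        T=M(w[3],w[5] if len(w)>5 else 0)
        rv=(S.inv()*T).as_rotvec(); d=S.inv().apply(np.array(w[:3])-start[:3])
        out.append([[round(float(a),3)+0. for a in rv],[round(float(a),4)+0. for a in d],int(w[4])])
    import json; print(json.dumps(out))
E
python3 - <<'E'
from h import *
s=(.4543,.3897,.022,2.648)
up=(.4543,.3897,.20,2.648)
tg=(.549,.034,.20,2.994)
w=[(*s,150)]*3+[(*a,150) for a in lin(s,up,4)]+[(*a,150) for a in lin(up,tg,8)[:3]]
rows(s,w);print(w[-1])
s2=w[-1][:4]
w=[(*a,150,.045*(i+1)/5) for i,a in enumerate(lin(s2,tg,5))]+[(*a,150,.045) for a in lin(tg,(.549,.034,.128,2.994),3)]
w+=[w[-1]]*2
rows(s2,w)
E
```

```text
[[[0.0, 0.0, 0.0], [0.0, 0.0, 0.0], 150], [[0.0, 0.0, 0.0], [0.0, 0.0, 0.0], 150], [[0.0, 0.0, 0.0], [0.0, 0.0, 0.0], 150], [[0.0, 0.0, 0.0], [0.0, 0.0, -0.0445], 150], [[0.0, 0.0, 0.0], [0.0, 0.0, -0.089], 150], [[0.0, 0.0, 0.0], [0.0, 0.0, -0.1335], 150], [[0.0, 0.0, 0.0], [0.0, 0.0, -0.178], 150], [[0.0, 0.0, -0.043], [-0.0315, -0.0335, -0.178], 150], [[0.0, 0.0, -0.087], [-0.063, -0.0671, -0.178], 150], [[0.0, 0.0, -0.13], [-0.0945, -0.1006, -0.178], 150]]
(np.float64(0.4898125), np.float64(0.2563125), np.float64(0.2), np.float64(2.77775), 150)
[[[0.0, 0.009, -0.043], [-0.0269, -0.0373, 0.0], 150], [[0.001, 0.018, -0.086], [-0.0538, -0.0747, 0.0], 150], [[0.002, 0.027, -0.13], [-0.0807, -0.112, 0.0], 150], [[0.003, 0.036, -0.173], [-0.1075, -0.1494, 0.0], 150], [[0.005, 0.045, -0.216], [-0.1344, -0.1867, 0.0], 150], [[0.005, 0.045, -0.216], [-0.1344, -0.1867, 0.024], 150], [[0.005, 0.045, -0.216], [-0.1344, -0.1867, 0.048], 150], [[0.005, 0.045, -0.216], [-0.1344, -0.1867, 0.072], 150], [[0.005, 0.045, -0.216], [-0.1344, -0.1867, 0.072], 150], [[0.005, 0.045, -0.216], [-0.1344, -0.1867, 0.072], 150]]
```

Call:
step_arm:
  plan:
    - [[0,0,0],[0,0,0],255]
    - [[0,0,0],[0,0,0],255]
    - [[0,0,0],[0,0,0],255]
    - [[0,0,0],[0,0,0],255]
    - [[0,0,0],[0,0,-0.04],255]
    - [[0,0,0],[0,0,-0.088],255]
    - [[0,0,0],[0,0,-0.133],255]
    - [[0,0,0],[0,0,-0.178],255]
    - [[0,0,-0.043],[-0.0315,-0.0335,-0.178],255]
    - [[0,0,-0.086],[-0.063,-0.067,-0.178],255]
  squeeze: 30

```text
time: 5.85
position: [0.4776, 0.3001, 0.2002]
tool_rot: [0.631, 3.076, 0.001]
ft_force: [1.1, -0.9, -0.1]
grip_width: 0.004
```

Run:
```python
from h import *
print(here()); c=cal("wrist"); save("w3",ctrl.get_image("wrist"))
s2=(.478,.3008,.2,2.734)
tg=(.549,.034,.20,2.994)
w=[(*a,255,.045*(i+1)/6) for i,a in enumerate(lin(s2,tg,6))]+[(*a,255,.045) for a in lin(tg,(.549,.034,.13,2.994),3)]
w+=[w[-1]]*1
rows(s2,w)
```

```text
{'t': 5.85, 'p': array([0.4776, 0.3001, 0.2002]), 'psi': 2.7373, 'tz': array([ 1.4e-03,  3.0e-04, -1.0e+00]), 'F': array([ 1.06, -0.92, -0.11]), 'w': 0.004, 'q': array([ 0.24,  0.29, -1.  ,  1.69,  0.26,  1.29,  0.36])}
[[[0.0, 0.007, -0.043], [-0.0285, -0.0361, 0.0], 255], [[0.001, 0.015, -0.087], [-0.057, -0.0723, 0.0], 255], [[0.001, 0.022, -0.13], [-0.0855, -0.1084, 0.0], 255], [[0.003, 0.03, -0.173], [-0.114, -0.1445, 0.0], 255], [[0.004, 0.037, -0.217], [-0.1425, -0.1807, 0.0], 255], [[0.006, 0.045, -0.26], [-0.1709, -0.2168, 0.0], 255], [[0.006, 0.045, -0.26], [-0.1709, -0.2168, 0.0233], 255], [[0.006, 0.045, -0.26], [-0.1709, -0.2168, 0.0467], 255], [[0.006, 0.045, -0.26], [-0.1709, -0.2168, 0.07], 255], [[0.006, 0.045, -0.26], [-0.1709, -0.2168, 0.07], 255]]
```

View pics/w3.png

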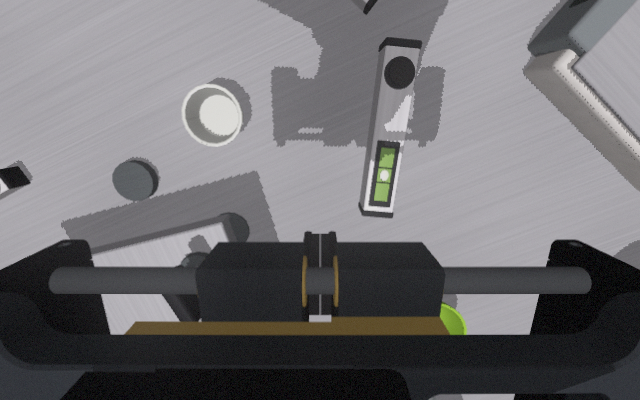

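Run:
```python
from h import *
print(here());c=cal("wrist"); im=ctrl.get_image("wrist"); print(here()["p"]); np.save("c.npy",c,allow_pickle=True)
a=im[10:230,330:450]; save("w4",cv2.resize(a,None,fx=2.7,fy=2.7,interpolation=cv2.INTER_CUBIC))
save("w4f",im)
```

```text
{'t': 5.9, 'p': array([0.481 , 0.2917, 0.1991]), 'psi': 2.7292, 'tz': array([ 0.0014, -0.0066, -1.    ]), 'F': array([ 1.32, -4.58, -1.13]), 'w': 0.008, 'q': array([ 0.25,  0.29, -0.99,  1.7 ,  0.26,  1.3 ,  0.37])}
[0.4805 0.2938 0.199 ]
```

View pics/w4.png

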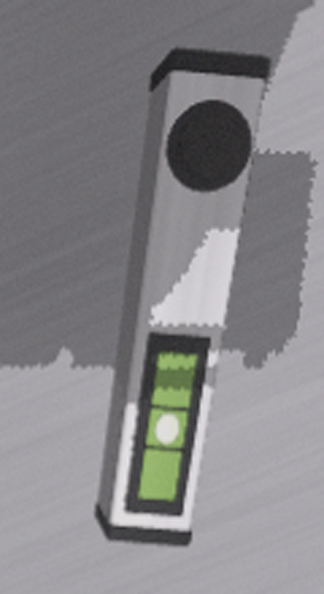

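Run:
```python
from h import *
c=np.load("c.npy",allow_pickle=True).item()
cap=atz(c,[[407.4,63.7]],.046)[0][:2]; v=atz(c,[[392.6,167.4]],.036)[0][:2]
d=v-cap;L=np.hypot(*d);yaw=np.arctan2(d[1],d[0]);u=d/L; m=cap+u*60e-3; print(L,yaw,cap,v,m,v-u*.042)
p=(m+v-u*.042)/2; g=yaw+np.pi
s=(.478,.3008,.2,2.734)
a=lin(s,(p[0],p[1],.12,g),3)+lin((p[0],p[1],.12,g),(p[0],p[1],.02,g),3)
w=[(*x,0) for x in a]; w+=[w[-1]]+[(*a[-1],255)]*3
print(a[-1]); rows(s,w)
```

```text
0.10014239146033942 -0.4590834680804608 [0.40129588 0.41568478] [0.49106943 0.37130901] [0.45508342 0.38909718] [0.45341815 0.38992033]
(np.float64(0.4542507879888534), np.float64(0.38950875634606597), np.float64(0.020000000000000004), np.float64(2.6825091855093324))
[[[0.0, 0.0, 0.017], [0.019, 0.024, 0.0267], 0], [[0.0, 0.0, 0.034], [0.038, 0.048, 0.0533], 0], [[0.0, 0.0, 0.051], [0.057, 0.072, 0.08], 0], [[0.0, 0.0, 0.051], [0.057, 0.072, 0.1133], 0], [[0.0, 0.0, 0.051], [0.057, 0.072, 0.1467], 0], [[0.0, 0.0, 0.051], [0.057, 0.072, 0.18], 0], [[0.0, 0.0, 0.051], [0.057, 0.072, 0.18], 0], [[0.0, 0.0, 0.051], [0.057, 0.072, 0.18], 255], [[0.0, 0.0, 0.051], [0.057, 0.072, 0.18], 255], [[0.0, 0.0, 0.051], [0.057, 0.072, 0.18], 255]]
```

Call:
step_arm:
  plan:
    - [[0,0,0.017],[0.019,0.024,0.027],0]
    - [[0,0,0.034],[0.038,0.048,0.053],0]
    - [[0,0,0.051],[0.057,0.072,0.08],0]
    - [[0,0,0.055],[0.057,0.072,0.08],0]
    - [[0,0,0.055],[0.057,0.072,0.08],0]
    - [[0,0,0.055],[0.057,0.072,0.08],0]
    - [[0,0,0.055],[0.057,0.072,0.08],0]
    - [[0,0,0.055],[0.057,0.072,0.12],0]
    - [[0,0,0.055],[0.057,0.072,0.16],0]
    - [[0,0,0.055],[0.057,0.072,0.18],0]

```text
time: 7.2
position: [0.4535, 0.3876, 0.0178]
tool_rot: [-0.722, -3.056, 0.003]
ft_force: [-0.5, -0.0, -1.0]
grip_width: 0.982
```

Call:
step_arm:
  plan:
    - [[0,0,0],[0,0,0],255]
    - [[0,0,0],[0,0,0],255]
    - [[0,0,0],[0,0,0],255]
    - [[0,0,0],[0,0,0],255]
    - [[0,0,0],[0,0,0],255]
    - [[0,0,0],[0,0,0],255]
    - [[0,0,0],[0,0,0],255]
    - [[0,0,0],[0,0,0],255]
    - [[0,0,0],[0,0,-0.02],255]
    - [[0,0,0],[0,0,-0.05],255]
  squeeze: 30

```text
time: 8.45
position: [0.4528, 0.3884, 0.0698]
tool_rot: [-0.72, -3.056, 0.003]
ft_force: [0.6, 0.7, -2.3]
grip_width: 0.391
```

Run:
```python
from h import *
print(here())
```

```text
{'t': 8.45, 'p': array([0.4528, 0.3884, 0.0698]), 'psi': 2.679, 'tz': array([-0.0023, -0.0014, -1.    ]), 'F': array([ 0.58,  0.67, -2.27]), 'w': 0.391, 'q': array([-0.03,  0.51, -0.91,  1.74,  0.44,  1.11,  0.03])}
```

Run:
```python
from h import *
s=(.4543,.3895,.07,2.679); up=(.4543,.3895,.2,2.679); tg=(.549,.034,.2,2.994)
w=[(*a,255) for a in lin(s,up,3)]+[(*a,255,.045*(i+1)/7) for i,a in enumerate(lin(up,tg,7))]
rows(s,w)
s=(*tg,.045)
w=[(*a,255,.045) for a in [tg]*2+lin(tg,(.549,.034,.125,2.994),4)+lin((.549,.034,.125,2.994),(.549,.034,.117,2.994),2)]
w+=[w[-1]]*2;rows(s,w)
```

```text
[[[0.0, 0.0, 0.0], [0.0, 0.0, -0.0433], 255], [[0.0, 0.0, 0.0], [0.0, 0.0, -0.0867], 255], [[0.0, 0.0, 0.0], [0.0, 0.0, -0.13], 255], [[0.0, 0.006, -0.045], [-0.0348, -0.0394, -0.13], 255], [[0.001, 0.013, -0.09], [-0.0695, -0.0788, -0.13], 255], [[0.001, 0.019, -0.135], [-0.1043, -0.1182, -0.13], 255], [[0.002, 0.026, -0.18], [-0.1391, -0.1576, -0.13], 255], [[0.004, 0.032, -0.225], [-0.1739, -0.1971, -0.13], 255], [[0.005, 0.038, -0.27], [-0.2086, -0.2365, -0.13], 255], [[0.007, 0.045, -0.315], [-0.2434, -0.2759, -0.13], 255]]
[[[0.0, 0.0, 0.0], [0.0, 0.0, 0.0], 255], [[0.0, 0.0, 0.0], [0.0, 0.0, 0.0], 255], [[0.0, 0.0, 0.0], [-0.0008, 0.0, 0.0187], 255], [[0.0, 0.0, 0.0], [-0.0017, 0.0, 0.0375], 255], [[0.0, 0.0, 0.0], [-0.0025, 0.0, 0.0562], 255], [[0.0, 0.0, 0.0], [-0.0034, 0.0, 0.0749], 255], [[0.0, 0.0, 0.0], [-0.0036, 0.0, 0.0789], 255], [[0.0, 0.0, 0.0], [-0.0037, 0.0, 0.0829], 255], [[0.0, 0.0, 0.0], [-0.0037, 0.0, 0.0829], 255], [[0.0, 0.0, 0.0], [-0.0037, 0.0, 0.0829], 255]]
```

Call:
step_arm:
  plan:
    - [[0,0,0],[0,0,-0.043],255]
    - [[0,0,0],[0,0,-0.087],255]
    - [[0,0,0],[0,0,-0.13],255]
    - [[0,0.006,-0.045],[-0.035,-0.039,-0.13],255]
    - [[0.001,0.013,-0.09],[-0.07,-0.079,-0.13],255]
    - [[0.001,0.019,-0.135],[-0.104,-0.118,-0.13],255]
    - [[0.002,0.026,-0.18],[-0.139,-0.158,-0.13],255]
    - [[0.004,0.032,-0.225],[-0.174,-0.197,-0.13],255]
    - [[0.005,0.038,-0.27],[-0.209,-0.236,-0.13],255]
    - [[0.007,0.045,-0.315],[-0.243,-0.276,-0.13],255]

```text
time: 9.7
position: [0.5479, 0.0322, 0.2005]
tool_rot: [-0.226, -3.089, -0.005]
ft_force: [0.8, -0.7, -3.0]
grip_width: 0.39
```

Run:
```python
from h import *
print(here()); save("t1",ctrl.get_image("top"));print(here())
```

```text
{'t': 9.7, 'p': array([0.5479, 0.0322, 0.2005]), 'psi': 2.9958, 'tz': array([-0.0442,  0.0063, -0.999 ]), 'F': array([ 0.82, -0.66, -2.96]), 'w': 0.39, 'q': array([ 0.71,  0.28, -0.94,  1.69,  0.22,  1.33,  1.15])}
{'t': 9.75, 'p': array([0.55  , 0.0219, 0.1997]), 'psi': 2.9864, 'tz': array([-0.0443,  0.001 , -0.999 ]), 'F': array([ 2.65, -8.3 , -2.35]), 'w': 0.39, 'q': array([ 0.72,  0.28, -0.94,  1.69,  0.22,  1.33,  1.15])}
```

View pics/t1.png

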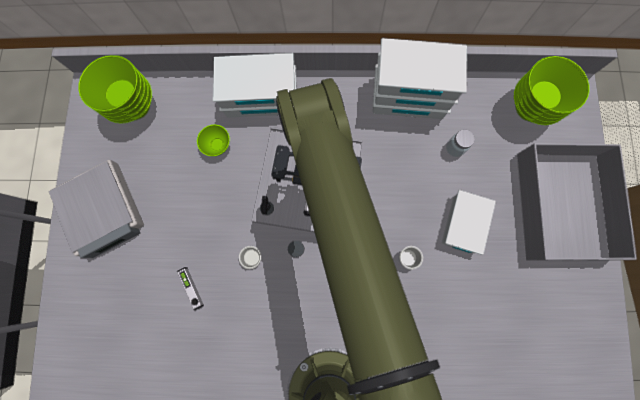

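Call:
step_arm:
  plan:
    - [[0,0,0],[0,0,0],255]
    - [[0,0,0],[0,0,0.005],255]
    - [[0,0,0],[-0.001,0,0.025],255]
    - [[0,0,0],[-0.002,0,0.045],255]
    - [[0,0,0],[-0.003,0,0.06],255]
    - [[0,0,0],[-0.0034,0,0.07],255]
    - [[0,0,0],[-0.0034,0,0.075],255]
    - [[0,0,0],[-0.0036,0,0.079],255]
    - [[0,0,0],[-0.0037,0,0.081],255]
    - [[0,0,0],[-0.0037,0,0.082],255]

```text
time: 11.0
position: [0.5481, 0.0336, 0.1177]
tool_rot: [-0.229, -3.088, -0.005]
ft_force: [-0.5, 0.1, -2.6]
grip_width: 0.385
```

Run:
```python
from h import *
print(here()); save("s1",cv2.resize(ctrl.get_image("side")[150:320,200:450],None,fx=3,fy=3))
```

```text
{'t': 11.0, 'p': array([0.5481, 0.0336, 0.1177]), 'psi': 2.9938, 'tz': array([-0.0443,  0.0066, -0.999 ]), 'F': array([-0.47,  0.06, -2.62]), 'w': 0.385, 'q': array([ 0.67,  0.36, -0.91,  1.78,  0.29,  1.19,  1.09])}
```

View pics/s1.png

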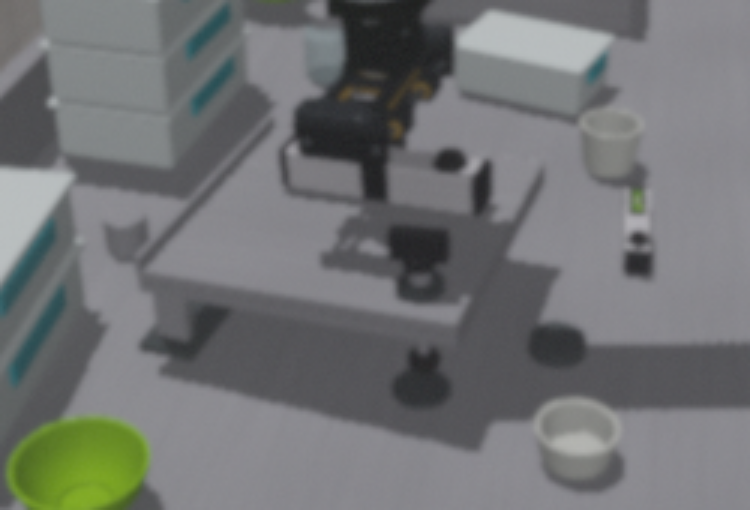

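Call:
step_arm:
  plan:
    - [[0,0,0],[0,0,0.001],255]
    - [[0,0,0],[0,0,0.002],255]
    - [[0,0,0],[0,0,0.003],255]
    - [[0,0,0],[0,0,0.0035],255]
    - [[0,0,0],[0,0,0.004],255]
    - [[0,0,0],[0,0,0.004],255]
    - [[0,0,0],[0,0,0.004],255]
    - [[0,0,0],[0,0,0.004],255]
    - [[0,0,0],[0,0,0.004],255]
    - [[0,0,0],[0,0,0.004],255]

```text
time: 12.3
position: [0.5476, 0.0336, 0.1135]
tool_rot: [-0.228, -3.088, -0.005]
ft_force: [-3.7, 0.3, 2.6]
grip_width: 0.393
```

Run:
```python
from h import *
print(here())
```

```text
{'t': 12.3, 'p': array([0.5476, 0.0336, 0.1135]), 'psi': 2.994, 'tz': array([-0.045 ,  0.0066, -0.999 ]), 'F': array([-3.67,  0.26,  2.57]), 'w': 0.393, 'q': array([ 0.67,  0.37, -0.91,  1.79,  0.3 ,  1.18,  1.09])}
```

Call:
step_arm:
  plan:
    - [[0,0,0],[0,0,0],0]
    - [[0,0,0],[0,0,0],0]
    - [[0,0,0],[0,0,0],0]
    - [[0,0,0],[0,0,0],0]
    - [[0,0,0],[0,0,0],0]
    - [[0,0,0],[0,0,-0.01],0]
    - [[0,0,0],[0,0,-0.025],0]
    - [[0,0,0],[0,0,-0.045],0]
    - [[0,0,0],[0,0,-0.066],0]
    - [[0,0,0],[0,0,-0.086],0]

```text
time: 13.55
position: [0.552, 0.0332, 0.2015]
tool_rot: [-0.229, -3.09, -0.005]
ft_force: [0.9, 0.5, 0.1]
grip_width: 1.002
```

Run:
```python
from h import *
print(here()); ctrl.get_image("top"); print(here())
s=(.5491-.0004,.034,.2,2.994,.045)
s=(.5491,.034,.2,2.994,.045)
tg=(.488,.0425,.22,2.994-1.8,0)
w=[]
for i in range(1,11):
    f=i/10
    w.append((.549+(.488-.549)*f,.034+.0085*f,.2+.02*f,2.994-.18*i,0 if i<1 else 255,.045*(1-min(1,i/3))))
rows(s,w)
w=[(.488,.0425,.22,1.194-.1676*min(i,8),255) for i in range(1,11)]
rows((.488,.0425,.22,1.194),w)
```

```text
{'t': 13.55, 'p': array([0.552 , 0.0332, 0.2015]), 'psi': 2.9939, 'tz': array([-0.0432,  0.0065, -0.999 ]), 'F': array([0.93, 0.51, 0.12]), 'w': 1.002, 'q': array([ 0.7 ,  0.29, -0.94,  1.68,  0.22,  1.33,  1.14])}
{'t': 13.6, 'p': array([0.5535, 0.0334, 0.204 ]), 'psi': 2.9939, 'tz': array([-0.0394,  0.0063, -0.9992]), 'F': array([ 1.44, -0.98,  2.55]), 'w': 1.004, 'q': array([ 0.7 ,  0.29, -0.94,  1.68,  0.22,  1.34,  1.14])}
[[[-0.007, -0.015, 0.18], [0.0063, -0.0001, -0.0017], 255], [[-0.011, -0.03, 0.36], [0.0126, -0.0001, -0.0034], 255], [[-0.012, -0.044, 0.54], [0.0188, -0.0002, -0.0052], 255], [[-0.016, -0.043, 0.72], [0.0251, -0.0002, -0.0069], 255], [[-0.02, -0.042, 0.9], [0.0313, -0.0003, -0.0086], 255], [[-0.024, -0.041, 1.08], [0.0376, -0.0004, -0.0103], 255], [[-0.028, -0.039, 1.26], [0.0438, -0.0004, -0.012], 255], [[-0.032, -0.037, 1.44], [0.05, -0.0005, -0.0138], 255], [[-0.036, -0.035, 1.62], [0.0563, -0.0005, -0.0155], 255], [[-0.04, -0.032, 1.8], [0.0625, -0.0006, -0.0172], 255]]
[[[0.0, 0.0, 0.168], [0.0, 0.0, 0.0], 255], [[0.0, 0.0, 0.335], [0.0, 0.0, 0.0], 255], [[0.0, 0.0, 0.503], [0.0, 0.0, 0.0], 255], [[0.0, 0.0, 0.67], [0.0, 0.0, 0.0], 255], [[0.0, 0.0, 0.838], [0.0, 0.0, 0.0], 255], [[0.0, 0.0, 1.006], [0.0, 0.0, 0.0], 255], [[0.0, 0.0, 1.173], [0.0, 0.0, 0.0], 255], [[0.0, 0.0, 1.341], [0.0, 0.0, 0.0], 255], [[0.0, 0.0, 1.341], [0.0, 0.0, 0.0], 255], [[0.0, 0.0, 1.341], [0.0, 0.0, 0.0], 255]]
```

Call:
step_arm:
  plan:
    - [[-0.007,-0.015,0.18],[0.0066,0,-0.0017],255]
    - [[-0.011,-0.03,0.36],[0.0132,0,-0.0034],255]
    - [[-0.012,-0.044,0.54],[0.0198,0,-0.0052],255]
    - [[-0.016,-0.043,0.72],[0.0264,0,-0.0069],255]
    - [[-0.02,-0.042,0.9],[0.033,0,-0.0086],255]
    - [[-0.024,-0.041,1.08],[0.0396,0,-0.0103],255]
    - [[-0.028,-0.039,1.26],[0.0462,-0.0004,-0.012],255]
    - [[-0.032,-0.037,1.44],[0.0528,-0.0005,-0.0138],255]
    - [[-0.036,-0.035,1.62],[0.0594,-0.0005,-0.0155],255]
    - [[-0.04,-0.032,1.8],[0.066,-0.0006,-0.0172],255]

```text
time: 14.85
position: [0.4868, 0.0423, 0.22]
tool_rot: [-2.603, -1.758, 0.001]
ft_force: [-0.4, -0.4, -0.6]
grip_width: 0.018
```

Call:
step_arm:
  plan:
    - [[0,0,0.168],[0,0,0],255]
    - [[0,0,0.335],[0,0,0],255]
    - [[0,0,0.503],[0,0,0],255]
    - [[0,0,0.67],[0,0,0],255]
    - [[0,0,0.838],[0,0,0],255]
    - [[0,0,1.006],[0,0,0],255]
    - [[0,0,1.173],[0,0,0],255]
    - [[0,0,1.341],[0,0,0],255]
    - [[0,0,1.341],[0,0,0],255]
    - [[0,0,1.341],[0,0,0],255]

```text
time: 16.1
position: [0.487, 0.0422, 0.2197]
tool_rot: [3.133, -0.227, -0.001]
ft_force: [0.5, 0.4, -0.1]
grip_width: 0.004
```

Run:
```python
from h import *
print(here());c=cal("wrist"); im=ctrl.get_image("wrist"); print(here()["p"]); np.save("c.npy",c,allow_pickle=True)
save("w5",im)
```

```text
{'t': 16.1, 'p': array([0.487 , 0.0422, 0.2197]), 'psi': -0.1445, 'tz': array([-6.e-04, -1.e-04, -1.e+00]), 'F': array([ 0.52,  0.37, -0.08]), 'w': 0.004, 'q': array([ 0.64,  0.02, -0.78,  1.84,  0.01,  1.29, -1.86])}
[0.487  0.0421 0.2197]
```

View pics/w5.png

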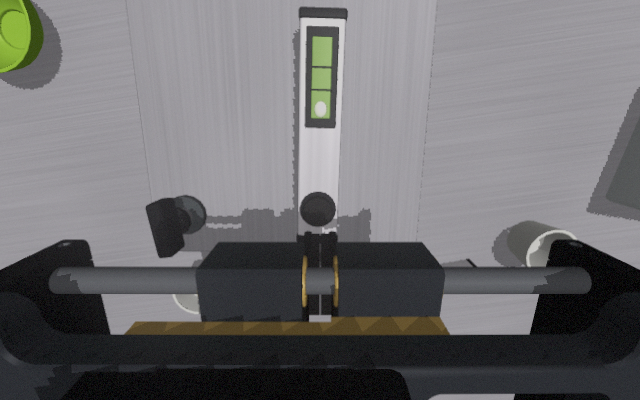

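Run:
```python
from h import *
c=np.load("c.npy",allow_pickle=True).item()
cap=atz(c,[[318,209]],.143)[0]; v=atz(c,[[321,77]],.128)[0]
d=v-cap; print(cap,v,np.hypot(*d[:2]),np.arctan2(d[1],d[0]))
print(atz(c,[[137,100],[433,100]],.092))
im=cv2.imread("pics/w5.png"); cv2.imwrite("pics/w5k.png",cv2.resize(im[175:275,110:250],None,fx=5,fy=5,interpolation=cv2.INTER_CUBIC))
s=(.487,.0425,.22,-.147)
k=np.array([.486,.170,.1516]);print(proj(c,[k,[.486,.17,.1386]]))
```

```text
[0.49202949 0.04292396 0.143     ] [0.59082219 0.02616157 0.128     ] 0.10020467005092569 -0.16807170140844843
[[ 0.60008332  0.19049751  0.092     ]
 [ 0.56188203 -0.07052834  0.092     ]]
[[161.92039469 241.16129451]
 [169.85221096 234.82759087]]
```

View pics/w5k.png

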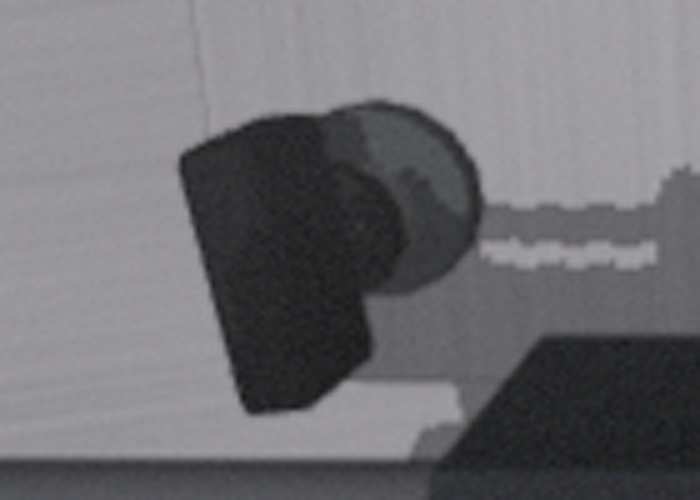

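Run:
```python
from h import *
c=np.load("c.npy",allow_pickle=True).item()
e=atz(c,[[146.4,207],[159,256.6]],.1516);print(e,np.linalg.norm(e[0]-e[1]),np.arctan2(*(e[0]-e[1])[1::-1]))
s=(.488,.0425,.22,-.147); t=(.491,.0428,.148,-.147)
w=[(*a,255) for a in lin(s,t,6)]+[(*t,255)]*4; rows(s,w)
```

```text
[[0.51545384 0.17351968 0.1516    ]
 [0.47315287 0.17637961 0.1516    ]] 0.0423975316696084 -0.06750625571223987
[[[0.0, 0.0, 0.0], [0.0005, -0.0001, 0.012], 255], [[0.0, 0.0, 0.0], [0.001, -0.0002, 0.024], 255], [[0.0, 0.0, 0.0], [0.0015, -0.0004, 0.036], 255], [[0.0, 0.0, 0.0], [0.0019, -0.0005, 0.048], 255], [[0.0, 0.0, 0.0], [0.0024, -0.0006, 0.06], 255], [[0.0, 0.0, 0.0], [0.0029, -0.0007, 0.072], 255], [[0.0, 0.0, 0.0], [0.0029, -0.0007, 0.072], 255], [[0.0, 0.0, 0.0], [0.0029, -0.0007, 0.072], 255], [[0.0, 0.0, 0.0], [0.0029, -0.0007, 0.072], 255], [[0.0, 0.0, 0.0], [0.0029, -0.0007, 0.072], 255]]
```

Call:
step_arm:
  plan:
    - [[0,0,0],[0.001,0,0.012],255]
    - [[0,0,0],[0.002,0,0.024],255]
    - [[0,0,0],[0.003,0,0.036],255]
    - [[0,0,0],[0.003,0,0.048],255]
    - [[0,0,0],[0.003,0,0.06],255]
    - [[0,0,0],[0.003,0,0.066],255]
    - [[0,0,0],[0.003,0,0.07],255]
    - [[0,0,0],[0.003,0,0.072],255]
    - [[0,0,0],[0.003,0,0.073],255]
    - [[0,0,0],[0.003,0,0.073],255]

```text
time: 17.4
position: [0.49, 0.0417, 0.1467]
tool_rot: [3.133, -0.231, -0.001]
ft_force: [-2.3, 0.2, 2.8]
grip_width: 0.005
```

Run:
```python
from h import *
print(here())
```

```text
{'t': 17.4, 'p': array([0.49  , 0.0417, 0.1467]), 'psi': -0.1475, 'tz': array([-5.e-04, -0.e+00, -1.e+00]), 'F': array([-2.27,  0.23,  2.79]), 'w': 0.005, 'q': array([ 0.62,  0.1 , -0.79,  1.93,  0.08,  1.14, -1.92])}
```

Call:
step_arm:
  plan:
    - [[0,0,0],[0,0,0.001],255]
    - [[0,0,0],[0,0,0.002],255]
    - [[0,0,0],[0,0,0.003],255]
    - [[0,0,0],[0,0,0.004],255]
    - [[0,0,0],[0,0,0.004],255]
    - [[0,0,0],[0,0,0.004],255]
    - [[0,0,0],[0,0,0.004],255]
    - [[0,0,0],[0,0,0.004],255]
    - [[0,0,0],[0,0,0.004],255]
    - [[0,0,0],[0,0,0.004],255]

```text
time: 18.65
position: [0.4899, 0.0417, 0.1425]
tool_rot: [3.133, -0.231, -0.001]
ft_force: [-3.8, 0.2, 3.3]
grip_width: 0.003
```

Run:
```python
from h import *
print(here())
```

```text
{'t': 18.65, 'p': array([0.4899, 0.0417, 0.1425]), 'psi': -0.1475, 'tz': array([-8.e-04,  0.e+00, -1.e+00]), 'F': array([-3.78,  0.18,  3.31]), 'w': 0.003, 'q': array([ 0.62,  0.11, -0.79,  1.93,  0.09,  1.14, -1.92])}
```

Call:
step_arm:
  plan:
    - [[0,0,0],[0,0,0.001],255]
    - [[0,0,0],[0,0,0.002],255]
    - [[0,0,0],[0,0,0.003],255]
    - [[0,0,0],[0,0,0.004],255]
    - [[0,0,0],[0,0,0.005],255]
    - [[0,0,0],[0,0,0.005],255]
    - [[0,0,0],[0,0,0.005],255]
    - [[0,0,0],[0,0,0.005],255]
    - [[0,0,0],[0,0,0.005],255]
    - [[0,0,0],[0,0,0.005],255]

```text
time: 19.9
position: [0.49, 0.0417, 0.1388]
tool_rot: [3.132, -0.231, -0.001]
ft_force: [-7.3, 0.3, 13.4]
grip_width: 0.004
```

Run:
```python
from h import *
print(here());im=ctrl.get_image("wrist");save("w6",im)
```

```text
{'t': 19.9, 'p': array([0.49  , 0.0417, 0.1388]), 'psi': -0.1475, 'tz': array([-1.e-03, -8.e-04, -1.e+00]), 'F': array([-7.29,  0.33, 13.39]), 'w': 0.004, 'q': array([ 0.62,  0.12, -0.79,  1.93,  0.09,  1.13, -1.93])}
```

View pics/w6.png

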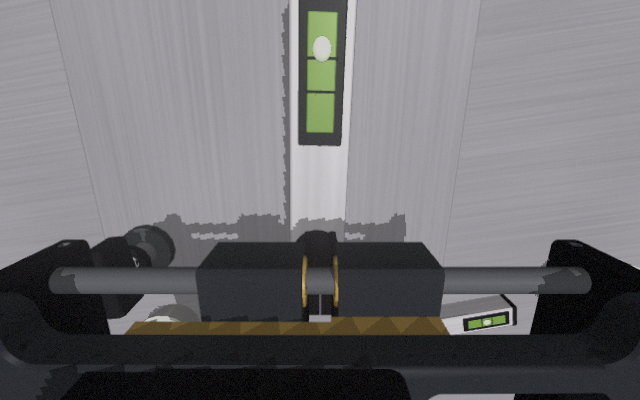

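Call:
step_arm:
  plan:
    - [[0,0,0],[0,0,-0.0005],255]
    - [[0,0,0],[0,0,-0.0005],255]
    - [[0,0,0],[0,0,-0.0005],255]
    - [[0,0,0],[0,0,-0.0005],255]
    - [[0,0,0],[0,0,-0.0005],255]
    - [[0,0,0],[0,0,-0.0005],255]
    - [[0,0,0],[0,0,-0.0005],255]
    - [[0,0,0],[0,0,-0.0005],255]
    - [[0,0,0],[0,0,-0.0005],255]
    - [[0,0,0],[0,0,-0.0005],255]

```text
time: 21.2
position: [0.49, 0.0417, 0.1392]
tool_rot: [3.132, -0.231, -0.001]
ft_force: [-6.4, 0.7, 13.2]
grip_width: 0.009
```

Run:
```python
from h import *
print(here());c=cal("wrist");im=ctrl.get_image("wrist");np.save("c.npy",c,allow_pickle=True)
save("w7",cv2.resize(im[0:160,270:370],None,fx=3.7,fy=3.7,interpolation=cv2.INTER_CUBIC))
```

```text
{'t': 21.2, 'p': array([0.49  , 0.0417, 0.1392]), 'psi': -0.1474, 'tz': array([-9.e-04, -7.e-04, -1.e+00]), 'F': array([-6.44,  0.65, 13.22]), 'w': 0.009, 'q': array([ 0.62,  0.12, -0.79,  1.93,  0.09,  1.13, -1.93])}
```

View pics/w7.png

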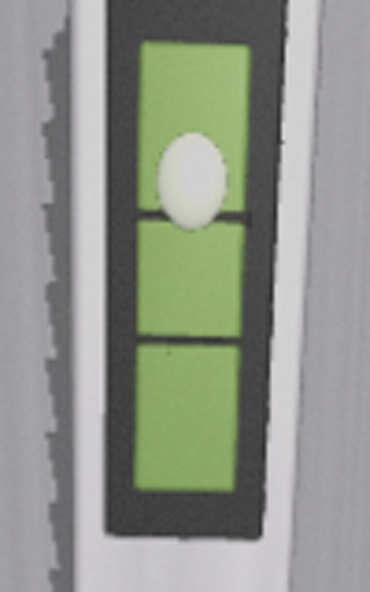

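Seated at about 13 N. The bubble sits about 12.1 mm rearward of centre (crop row 181, lines at 215 and 341), so the front is 24 mrad low and the knob needs about 1.2 rad clockwise. Next I'll look at the knob from directly above.

Run:
```python
from h import *
s=(.491,.042,.1385,-.147)
m=(.491,.042,.2,-.147)
e=(.56,.165,.24,3.07)
w=[]
for i in range(1,21):
    f=min(1,max(0,(i-2)/16)); z=.1385+min(1,i/4)*.1015
    w.append((.491+.069*f,.042+.123*f,z,-.147+3.217*f,80))
rows(s,w[:10]); print(w[9]); 
rows(w[9][:4],w[10:])
```

```text
[[[0.0, 0.0, 0.0], [0.0, 0.0, -0.0254], 80], [[0.0, 0.0, 0.0], [0.0, 0.0, -0.0508], 80], [[0.0, 0.0, -0.201], [0.0031, -0.0082, -0.0761], 80], [[0.0, 0.0, -0.402], [0.0063, -0.0165, -0.1015], 80], [[0.0, 0.0, -0.603], [0.0094, -0.0247, -0.1015], 80], [[0.0, 0.0, -0.804], [0.0126, -0.0329, -0.1015], 80], [[0.0, 0.0, -1.005], [0.0157, -0.0412, -0.1015], 80], [[0.0, 0.0, -1.206], [0.0188, -0.0494, -0.1015], 80], [[0.0, 0.0, -1.407], [0.022, -0.0577, -0.1015], 80], [[0.0, 0.0, -1.609], [0.0251, -0.0659, -0.1015], 80]]
(0.5255, 0.10350000000000001, 0.24000000000000002, 1.4615, 80)
[[[0.0, 0.0, -0.201], [0.0081, 0.0034, 0.0], 80], [[0.0, 0.0, -0.402], [0.0162, 0.0069, 0.0], 80], [[0.0, 0.0, -0.603], [0.0243, 0.0103, 0.0], 80], [[0.0, 0.0, -0.804], [0.0324, 0.0138, 0.0], 80], [[0.0, 0.0, -1.005], [0.0406, 0.0172, 0.0], 80], [[0.0, 0.0, -1.206], [0.0487, 0.0207, 0.0], 80], [[0.0, 0.0, -1.407], [0.0568, 0.0241, 0.0], 80], [[0.0, 0.0, -1.609], [0.0649, 0.0276, 0.0], 80], [[0.0, 0.0, -1.609], [0.0649, 0.0276, 0.0], 80], [[0.0, 0.0, -1.609], [0.0649, 0.0276, 0.0], 80]]
```

Call:
step_arm:
  plan:
    - [[0,0,0],[0,0,-0.02],255]
    - [[0,0,0],[0,0,-0.045],80]
    - [[0,0,-0.18],[0.003,-0.008,-0.075],80]
    - [[0,0,-0.36],[0.006,-0.016,-0.1],80]
    - [[0,0,-0.54],[0.009,-0.025,-0.1],80]
    - [[0,0,-0.72],[0.012,-0.033,-0.1],80]
    - [[0,0,-0.9],[0.016,-0.041,-0.1],80]
    - [[0,0,-1.08],[0.019,-0.049,-0.1],80]
    - [[0,0,-1.26],[0.022,-0.058,-0.1],80]
    - [[0,0,-1.44],[0.025,-0.066,-0.1],80]

```text
time: 22.5
position: [0.5254, 0.1031, 0.2376]
tool_rot: [2.502, 1.898, 0.001]
ft_force: [0.4, -0.1, -0.3]
grip_width: 0.686
```

Run:
```python
from h import *
print(here())
s=(.491+.025*np.cos(-.147)-.066*np.sin(-.147),.042+.025*np.sin(-.147)+.066*np.cos(-.147),.2385,-.147+1.44);print(s)
e=(.56,.165,.24,3.07)
rows(s,[(*a,80) for a in lin(s,e,10)])
```

```text
{'t': 22.5, 'p': array([0.5254, 0.1031, 0.2376]), 'psi': 1.298, 'tz': array([ 1.e-03,  1.e-04, -1.e+00]), 'F': array([ 0.36, -0.13, -0.27]), 'w': 0.686, 'q': array([ 0.6 ,  0.16, -0.92,  1.71,  0.13,  1.34, -0.61])}
(np.float64(0.525397469535261), np.float64(0.1036264074043814), 0.2385, 1.293)
[[[0.0, 0.0, -0.178], [0.0069, 0.0016, -0.0002], 80], [[0.0, 0.0, -0.355], [0.0137, 0.0033, -0.0003], 80], [[0.0, 0.0, -0.533], [0.0206, 0.0049, -0.0005], 80], [[0.0, 0.0, -0.711], [0.0274, 0.0066, -0.0006], 80], [[0.0, 0.0, -0.888], [0.0343, 0.0082, -0.0007], 80], [[0.0, 0.0, -1.066], [0.0411, 0.0099, -0.0009], 80], [[0.0, 0.0, -1.244], [0.048, 0.0115, -0.001], 80], [[0.0, 0.0, -1.422], [0.0548, 0.0132, -0.0012], 80], [[0.0, 0.0, -1.599], [0.0617, 0.0148, -0.0013], 80], [[0.0, 0.0, -1.777], [0.0685, 0.0164, -0.0015], 80]]
```

Call:
step_arm:
  plan:
    - [[0,0,-0.185],[0.01,0.002,0],80]
    - [[0,0,-0.37],[0.02,0.004,0],80]
    - [[0,0,-0.555],[0.03,0.006,0],80]
    - [[0,0,-0.74],[0.04,0.008,0],80]
    - [[0,0,-0.925],[0.05,0.01,0],80]
    - [[0,0,-1.11],[0.06,0.013,0],80]
    - [[0,0,-1.295],[0.068,0.016,0],80]
    - [[0,0,-1.48],[0.068,0.016,0],80]
    - [[0,0,-1.665],[0.068,0.016,0],80]
    - [[0,0,-1.777],[0.068,0.016,0],80]

```text
time: 23.75
position: [0.5595, 0.1639, 0.2374]
tool_rot: [0.108, 3.139, 0.001]
ft_force: [-0.4, 0.1, 0.2]
grip_width: 0.691
```

Run:
```python
from h import *
ctrl.get_image("side")
print(here());c=cal("wrist");im=ctrl.get_image("wrist");print(here());np.save("c.npy",c,allow_pickle=True)
save("w8",im)
print(proj(c,[[.486,.170,.1516],[.494,.1685,.1516]]))
```

```text
{'t': 23.8, 'p': array([0.5595, 0.1638, 0.2373]), 'psi': 3.0757, 'tz': array([ 4.e-04,  8.e-04, -1.e+00]), 'F': array([-0.35,  0.14, -0.74]), 'w': 0.686, 'q': array([ 0.62,  0.4 , -1.2 ,  1.59,  0.38,  1.41,  0.89])}
{'t': 23.85, 'p': array([0.5593, 0.1638, 0.2374]), 'psi': 3.069, 'tz': array([ 1.e-04,  9.e-04, -1.e+00]), 'F': array([-0.01, -0.07, -0.76]), 'w': 0.685, 'q': array([ 0.62,  0.4 , -1.2 ,  1.59,  0.38,  1.41,  0.88])}
[[321.34956822 119.24587491]
 [320.08241053 130.06272339]]
```

View pics/w8.png

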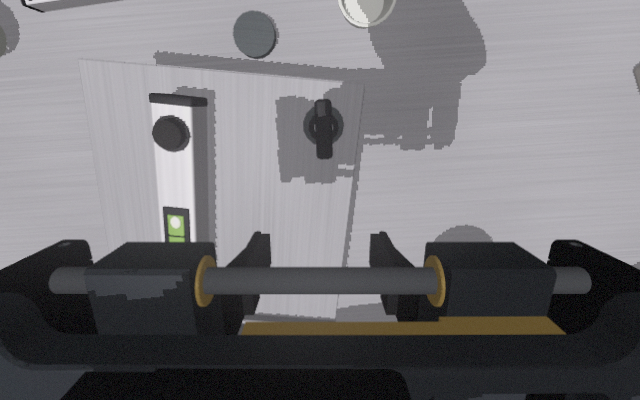

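Run:
```python
from h import *
c=np.load("c.npy",allow_pickle=True).item()
im=cv2.imread("pics/w8.png"); cv2.imwrite("pics/w8k.png",cv2.resize(im[85:175,280:370],None,fx=6,fy=6,interpolation=cv2.INTER_CUBIC))
e=atz(c,[[322.5,98],[324.5,158],[323.2,128]],.1516);print(e,np.linalg.norm(e[0]-e[1]),np.arctan2(*(e[0]-e[1])[1::-1]))
e=atz(c,[[323,125]],.105);print(e)
print(atz(c,[[171,133],[175.5,223]],.140))
```

```text
[[0.47066285 0.17185782 0.1516    ]
 [0.51581348 0.17058495 0.1516    ]
 [0.49260901 0.17100683 0.1516    ]] 0.045168565665160816 3.113408641796018
[[0.49182634 0.17145549 0.105     ]]
[[0.48871969 0.04690453 0.14      ]
 [0.56632616 0.03471332 0.14      ]]
```

View pics/w8k.png

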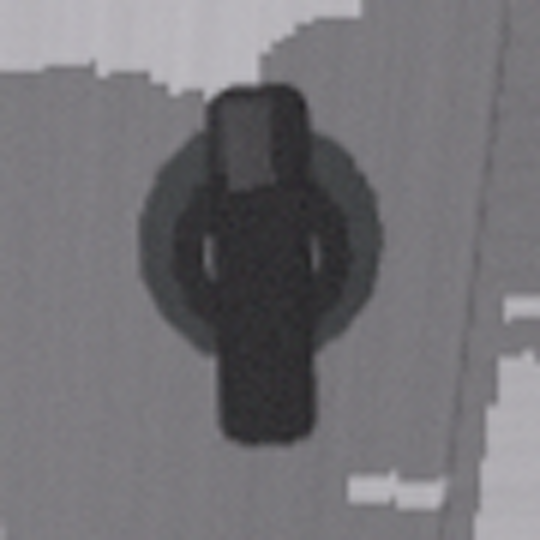

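Run:
```python
from h import *
s=(.5594,.1646,.2385,3.07)
a=(.493,.1695,.20,3.096);b=(.493,.1695,.142,3.096)
w=[(*x,80) for x in lin(s,a,4)+[a]+lin(a,b,4)+[b]]
rows(s,w)
```

```text
[[[0.0, 0.0, -0.006], [0.0166, 0.0, 0.0096], 80], [[0.0, 0.0, -0.013], [0.0333, 0.0001, 0.0192], 80], [[0.0, 0.0, -0.02], [0.0499, 0.0001, 0.0289], 80], [[0.0, 0.0, -0.026], [0.0666, 0.0001, 0.0385], 80], [[0.0, 0.0, -0.026], [0.0666, 0.0001, 0.0385], 80], [[0.0, 0.0, -0.026], [0.0666, 0.0001, 0.053], 80], [[0.0, 0.0, -0.026], [0.0666, 0.0001, 0.0675], 80], [[0.0, 0.0, -0.026], [0.0666, 0.0001, 0.082], 80], [[0.0, 0.0, -0.026], [0.0666, 0.0001, 0.0965], 80], [[0.0, 0.0, -0.026], [0.0666, 0.0001, 0.0965], 80]]
```

Call:
step_arm:
  plan:
    - [[0,0,-0.006],[0.017,0,0.01],80]
    - [[0,0,-0.013],[0.033,0,0.019],80]
    - [[0,0,-0.02],[0.05,0,0.029],80]
    - [[0,0,-0.026],[0.0665,0,0.0385],80]
    - [[0,0,-0.026],[0.0665,0,0.0385],80]
    - [[0,0,-0.026],[0.0665,0,0.053],80]
    - [[0,0,-0.026],[0.0665,0,0.0675],80]
    - [[0,0,-0.026],[0.0665,0,0.082],80]
    - [[0,0,-0.026],[0.0665,0,0.0965],80]
    - [[0,0,-0.026],[0.0665,0,0.0965],80]

```text
time: 25.1
position: [0.4912, 0.1689, 0.14]
tool_rot: [-0.071, -3.137, 0.0]
ft_force: [-0.2, 0.9, 0.7]
grip_width: 0.688
```

Call:
step_arm:
  plan:
    - [[0,0,0],[0,0,0],255]
    - [[0,0,0],[0,0,0],255]
    - [[0,0,0],[0,0,0],255]
    - [[0,0,0],[0,0,0],255]
    - [[0,0,0],[0,0,0],255]
    - [[0,0,0],[0,0,0],255]
    - [[0,0,0],[0,0,0],255]
    - [[0,0,0],[0,0,0],255]
    - [[0,0,0],[0,0,0],255]
    - [[0,0,0],[0,0,0],255]
  squeeze: 30

```text
time: 26.35
position: [0.4922, 0.1711, 0.1417]
tool_rot: [0.07, 3.14, 0.005]
ft_force: [2.2, 5.5, -3.4]
grip_width: 0.149
```

Run:
```python
from h import *
print(here(), ctrl.get_state()["torque"]); im=ctrl.get_image("wrist"); save("w9",im)
```

```text
{'t': 26.35, 'p': array([0.4922, 0.1711, 0.1417]), 'psi': 3.097, 'tz': array([ 5.0e-04,  3.4e-03, -1.0e+00]), 'F': array([ 2.2 ,  5.51, -3.42]), 'w': 0.149, 'q': array([ 0.69,  0.34, -1.24,  1.86,  0.34,  1.19,  0.87])} [ 1.16598086 -0.46892063  0.03107417]
```

View pics/w9.png

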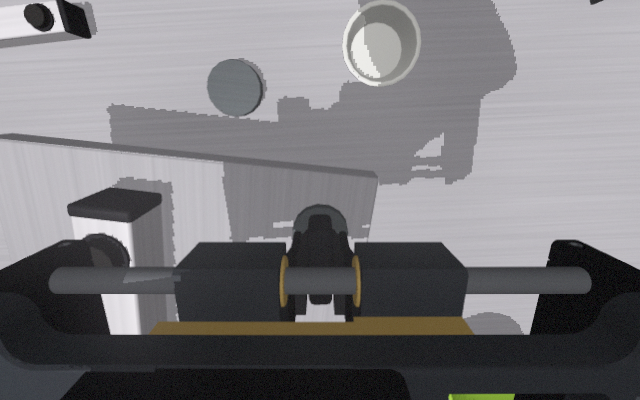

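Call:
step_arm:
  plan:
    - [[0,0,0],[0,0.002,0],255]
    - [[0,0,0.14],[0,0.002,0],255]
    - [[0,0,0.28],[0,0.002,0],255]
    - [[0,0,0.42],[0,0.002,0],255]
    - [[0,0,0.56],[0,0.002,0],255]
    - [[0,0,0.7],[0,0.002,0],255]
    - [[0,0,0.84],[0,0.002,0],255]
    - [[0,0,0.98],[0,0.002,0],255]
    - [[0,0,1.12],[0,0.002,0],255]
    - [[0,0,1.21],[0,0.002,0],255]
  squeeze: 30

```text
time: 27.65
position: [0.4927, 0.1718, 0.1416]
tool_rot: [-1.849, -2.54, -0.002]
ft_force: [4.5, 4.4, -4.0]
grip_width: 0.149
```

Run:
```python
from h import *
print(here(), ctrl.get_state()["torque"]); im=ctrl.get_image("wrist"); save("w10",im); print(here())
```

```text
{'t': 27.65, 'p': array([0.4927, 0.1718, 0.1416]), 'psi': 1.8831, 'tz': array([ 7.0e-04,  1.1e-03, -1.0e+00]), 'F': array([ 4.47,  4.38, -4.05]), 'w': 0.149, 'q': array([ 0.52,  0.24, -1.  ,  1.86,  0.22,  1.16, -0.25])} [ 0.48948527 -0.4543991   0.10713354]
{'t': 27.7, 'p': array([0.4927, 0.1718, 0.1416]), 'psi': 1.8804, 'tz': array([ 7.0e-04,  1.1e-03, -1.0e+00]), 'F': array([ 4.28,  3.91, -3.7 ]), 'w': 0.148, 'q': array([ 0.52,  0.24, -1.  ,  1.86,  0.22,  1.16, -0.25])}
```

View pics/w10.png

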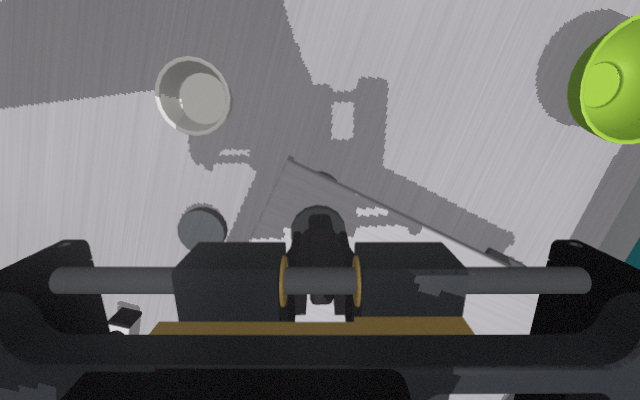

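Run:
```python
from h import *
s=(.4931,.1715,.142,1.886)
z=[.142]*4+[.155,.185,.215,.22,.22,.22]
f=[0]*7+[.18,.36,.54]
w=[(.4931,.1715-.02*a/.18,z[i],1.886-a,80 if i<6 else 255) for i,a in enumerate(f)]
rows(s,w); s=w[-1][:4]; print(s)
e=(.491,.042,.22,-.147); g=(.491,.042,.165,-.147)
w=[]
for i in range(1,11):
    w.append((s[0]+(.491-s[0])*min(1,i/6),s[1]+(.042-s[1])*min(1,i/6),[.22,.22,.22,.22,.22,.22,.22,.205,.185,.165][i-1],1.346-.166*min(i,9),255))
w[-2]=(*w[-2][:3],-.147,255);w[-1]=(*w[-1][:3],-.147,255)
rows(s,w)
```

```text
[[[0.0, 0.0, 0.0], [0.0, 0.0, 0.0], 80], [[0.0, 0.0, 0.0], [0.0, 0.0, 0.0], 80], [[0.0, 0.0, 0.0], [0.0, 0.0, 0.0], 80], [[0.0, 0.0, 0.0], [0.0, 0.0, 0.0], 80], [[0.0, 0.0, 0.0], [0.0, 0.0, -0.013], 80], [[0.0, 0.0, 0.0], [0.0, 0.0, -0.043], 80], [[0.0, 0.0, 0.0], [0.0, 0.0, -0.073], 255], [[0.0, 0.0, 0.18], [-0.019, -0.0062, -0.078], 255], [[0.0, 0.0, 0.36], [-0.038, -0.0124, -0.078], 255], [[0.0, 0.0, 0.54], [-0.057, -0.0186, -0.078], 255]]
(0.4931, 0.11150000000000002, 0.22, 1.3459999999999999)
[[[0.0, 0.0, 0.166], [-0.0114, 0.0022, 0.0], 255], [[0.0, 0.0, 0.332], [-0.0227, 0.0045, 0.0], 255], [[0.0, 0.0, 0.498], [-0.0341, 0.0067, 0.0], 255], [[0.0, 0.0, 0.664], [-0.0455, 0.009, 0.0], 255], [[0.0, 0.0, 0.83], [-0.0568, 0.0112, 0.0], 255], [[0.0, 0.0, 0.996], [-0.0682, 0.0134, 0.0], 255], [[0.0, 0.0, 1.162], [-0.0682, 0.0134, 0.0], 255], [[0.0, 0.0, 1.328], [-0.0682, 0.0134, 0.015], 255], [[0.0, 0.0, 1.493], [-0.0682, 0.0134, 0.035], 255], [[0.0, 0.0, 1.493], [-0.0682, 0.0134, 0.055], 255]]
```

Call:
step_arm:
  plan:
    - [[0,0,0],[0,0,0],80]
    - [[0,0,0],[0,0,0],80]
    - [[0,0,0],[0,0,0],80]
    - [[0,0,0],[0,0,0],80]
    - [[0,0,0],[0,0,-0.013],80]
    - [[0,0,0],[0,0,-0.043],80]
    - [[0,0,0],[0,0,-0.073],80]
    - [[0,0,0.18],[-0.019,-0.006,-0.078],255]
    - [[0,0,0.36],[-0.038,-0.0125,-0.078],255]
    - [[0,0,0.54],[-0.057,-0.0185,-0.078],255]

```text
time: 28.95
position: [0.4925, 0.1107, 0.2207]
tool_rot: [2.462, 1.951, 0.0]
ft_force: [-0.1, -0.2, 1.2]
grip_width: 0.429
```

Run:
```python
from h import *
print(here())
```

```text
{'t': 28.95, 'p': array([0.4925, 0.1107, 0.2207]), 'psi': 1.34, 'tz': array([ 6.e-04, -3.e-04, -1.e+00]), 'F': array([-0.08, -0.23,  1.19]), 'w': 0.429, 'q': array([ 0.63,  0.08, -0.93,  1.8 ,  0.07,  1.29, -0.55])}
```

Call:
step_arm:
  plan:
    - [[0,0,0.166],[-0.0115,0.002,0],255]
    - [[0,0,0.332],[-0.023,0.0045,0],255]
    - [[0,0,0.498],[-0.034,0.0065,0],255]
    - [[0,0,0.664],[-0.0455,0.009,0],255]
    - [[0,0,0.83],[-0.057,0.011,0],255]
    - [[0,0,0.996],[-0.068,0.0135,0],255]
    - [[0,0,1.162],[-0.068,0.0135,0],255]
    - [[0,0,1.328],[-0.068,0.0135,0.01],255]
    - [[0,0,1.493],[-0.068,0.0135,0.025],255]
    - [[0,0,1.493],[-0.068,0.0135,0.045],255]

```text
time: 30.2
position: [0.4909, 0.0419, 0.1754]
tool_rot: [3.133, -0.233, 0.002]
ft_force: [-0.6, -0.0, 0.2]
grip_width: 0.007
```

Run:
```python
from h import *
print(here());ctrl.get_image("side");print(here());c=cal("wrist");im=ctrl.get_image("wrist"); save("w11",im);np.save("c.npy",c,allow_pickle=True)
```

```text
{'t': 30.2, 'p': array([0.4909, 0.0419, 0.1754]), 'psi': -0.1486, 'tz': array([ 1.4e-03, -4.0e-04, -1.0e+00]), 'F': array([-0.61, -0.05,  0.16]), 'w': 0.007, 'q': array([ 0.66,  0.08, -0.82,  1.89,  0.06,  1.2 , -1.9 ])}
{'t': 30.25, 'p': array([0.489 , 0.0418, 0.1726]), 'psi': -0.1475, 'tz': array([-3.4e-03,  1.0e-04, -1.0e+00]), 'F': array([-1.23, -1.62, -2.53]), 'w': 0.01, 'q': array([ 0.66,  0.08, -0.82,  1.89,  0.06,  1.2 , -1.9 ])}
```

View pics/w11.png

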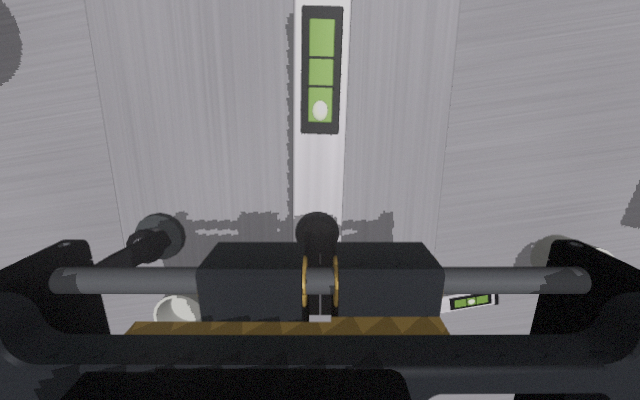

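Call:
step_arm:
  plan:
    - [[0,0,0],[0,0,0.006],255]
    - [[0,0,0],[0,0,0.012],255]
    - [[0,0,0],[0,0,0.017],255]
    - [[0,0,0],[0,0,0.021],255]
    - [[0,0,0],[0,0,0.024],255]
    - [[0,0,0],[0,0,0.026],255]
    - [[0,0,0],[0,0,0.028],255]
    - [[0,0,0],[0,0,0.029],255]
    - [[0,0,0],[0,0,0.03],255]
    - [[0,0,0],[0,0,0.03],255]

```text
time: 31.55
position: [0.49, 0.0419, 0.1453]
tool_rot: [3.133, -0.231, -0.002]
ft_force: [-6.0, 0.8, 9.6]
grip_width: 0.006
```

Run:
```python
from h import *
print(here())
```

```text
{'t': 31.55, 'p': array([0.49  , 0.0419, 0.1453]), 'psi': -0.1474, 'tz': array([-1.4e-03, -4.0e-04, -1.0e+00]), 'F': array([-6.03,  0.8 ,  9.6 ]), 'w': 0.006, 'q': array([ 0.65,  0.11, -0.82,  1.93,  0.09,  1.14, -1.93])}
```

Call:
step_arm:
  plan:
    - [[0,0,0],[-0.0005,0,0.0003],255]
    - [[0,0,0],[-0.001,0,0.0003],255]
    - [[0,0,0],[-0.001,0,0.0003],255]
    - [[0,0,0],[-0.001,0,0.0003],255]
    - [[0,0,0],[-0.001,0,0.0003],255]
    - [[0,0,0],[-0.001,0,0.0003],255]
    - [[0,0,0],[-0.001,0,0.0003],255]
    - [[0,0,0],[-0.001,0,0.0003],255]
    - [[0,0,0],[-0.001,0,0.0003],255]
    - [[0,0,0],[-0.001,0,0.0003],255]

```text
time: 32.8
position: [0.49, 0.0419, 0.1454]
tool_rot: [3.133, -0.232, 0.001]
ft_force: [-2.9, -0.8, 10.0]
grip_width: 0.004
```

Run:
```python
from h import *
print(here());c=cal("wrist");im=ctrl.get_image("wrist");np.save("c.npy",c,allow_pickle=True)
save("w12",cv2.resize(im[0:160,270:370],None,fx=3.7,fy=3.7,interpolation=cv2.INTER_CUBIC))
```

```text
{'t': 32.8, 'p': array([0.49  , 0.0419, 0.1454]), 'psi': -0.1475, 'tz': array([ 7.e-04, -6.e-04, -1.e+00]), 'F': array([-2.88, -0.83, 10.03]), 'w': 0.004, 'q': array([ 0.65,  0.11, -0.82,  1.93,  0.09,  1.14, -1.93])}
```

View pics/w12.png

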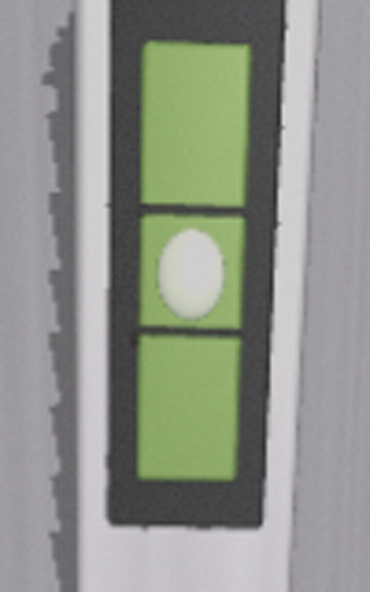

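Call:
step_arm:
  plan:
    - [[0,0,0],[0,0,0],255]
    - [[0,0,0],[0,0,0],255]
    - [[0,0,0],[0,0,0],255]
    - [[0,0,0],[0,0,0],255]
    - [[0,0,0],[0,0,0],255]
    - [[0,0,0],[0,0,0],255]
    - [[0,0,0],[0,0,0],255]
    - [[0,0,0],[0,0,0],255]
    - [[0,0,0],[0,0,0],255]
    - [[0,0,0],[0,0,0],255]

```text
time: 34.1
position: [0.4899, 0.0419, 0.1454]
tool_rot: [3.133, -0.231, 0.001]
ft_force: [-2.7, 0.1, 9.7]
grip_width: 0.01
```

Run:
```python
from h import *
print(here());im=ctrl.get_image("wrist")
a=cv2.resize(im[0:160,270:370],None,fx=2.5,fy=2.5,interpolation=cv2.INTER_CUBIC)
s=cv2.resize(ctrl.get_image("side"),None,fx=.8,fy=.8)
b=np.zeros((400,250+512,3),np.uint8); b[:,:250]=a; b[:320,250:]=s; save("fin",b)
```

```text
{'t': 34.1, 'p': array([0.4899, 0.0419, 0.1454]), 'psi': -0.1475, 'tz': array([ 7.e-04, -6.e-04, -1.e+00]), 'F': array([-2.74,  0.11,  9.66]), 'w': 0.01, 'q': array([ 0.65,  0.11, -0.82,  1.93,  0.09,  1.14, -1.93])}
```

View pics/fin.png

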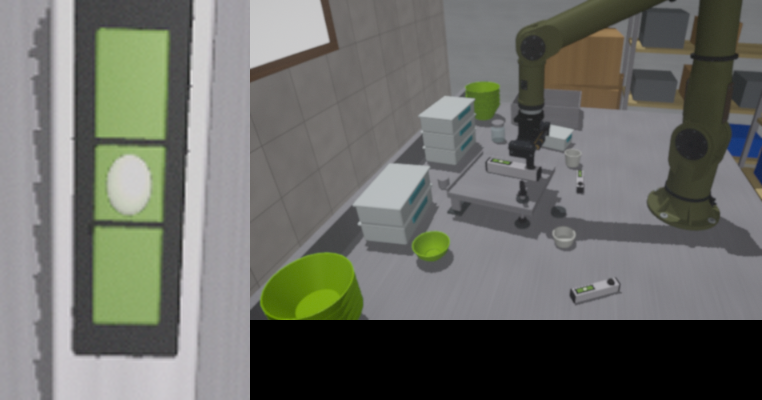

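The bubble is steady between the lines, the press holds at 9.7 N, and in the side view nothing else looks moved. Handing in now.

```bash
python3 -c "
from bench import ctrl
print(ctrl.close_job())"
```

```text
the job is handed in; nothing more can be done
None
```

I put the largest of the three spirit levels on the shelf, front to back with its cap end in front, levelled the shelf, and handed the job in while pressing the cap. It took about 34 s; no verdict was reported.

- **Levelling:** on the first press the bubble settled about 12 mm off centre toward the rear. I turned the T-knob about 1.2 rad clockwise and pressed again.
- **Bubble:** it then stood about 0.3 mm from the middle, between the lines. A second look 1.3 s later showed it unmoved.
- **Press:** it held at 9.7 N, about 3.2 mm of cap travel by the 3 N/mm spring. That is well above the 2 to 3 N needed to seat the shelf.
- **Other things:** the bystanders visible in the final side view look to be where they were. I did not measure their positions, and I took no final top view.

Problems along the way:
- The first grasp of the level missed because I lifted before the fingers had closed. The level did not move, and the second grasp held.
- The cameras disagreed by 3 to 8 mm on the level, cap and knob positions, so I used in-between values. The knob grip came out about 2 mm off sideways, and I corrected that before turning.
- About 2.7 N of sideways force remained on the finger while pressing.

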